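# Draw the guide roller out of the bottle labeller's housing

## Robot

A 7-joint arm with a two-finger parallel gripper is mounted at the origin on the work surface. World frame = base frame: x ahead of the robot, y to its left, z up, the work surface at z = 0. Lengths are in m, angles in rad, forces in N, time in s.
With the tool pointing down it reaches from about 0.35 to 0.9 m from the base axis. Payload 7.2 kg.
Tool frame: the origin (TCP) lies at the very end of the fingers, on their centre line; the grasp point (between the pads) lies 19 mm behind it; z points along the fingers, y is the direction in which the jaws open and shut (so a half turn about z gives the same grasp; the last joint's range is limited). The gripper opens to 85 mm and grips with 20 to 120 N. Pads are 22 mm wide; open, the fingers measure 114 mm over their backs; the gripper's body (76 mm by 85 mm) begins 54 mm behind the grasp point. The pads swing forward as they close: fully open they stand 13 mm farther back than shut.
Start: joints at [1.265, 0.411, -0.013, 1.596, 0.006, 1.134, -0.082], TCP at [0.147, -0.607, 0.231] pointing down, gripper open.
Joint ranges: [-2.95, 2.95], [-0.29, 1.99], [-1.47, 1.44], [0.14, 2.54], [-1.03, 4.17], [0.13, 1.85], [-2.86, 2.86]. Speed limits (rad/s): [2.39, 2.39, 3.01, 3.01, 3.14, 3.14, 3.14].

## Interface

Orientations are given as a rotation vector (axis times angle).
In Python, from cell import status, vision, job_done, finder gives the robot as it stands.
- The arm moves only by the tool drive_tool, never from a script. Its argument "series" is a list of rows, each a list of 6 numbers: the shift along the tool's x, y, z in mm, then the turn, a rotation vector about the tool's x, y, z in degrees. A call has exactly 10 rows; each row shifts and turns the pose as measured when the row begins, along the tool's axes as they then stand; what a row does not reach is not made up. A row lasts 1/10 s, in which the tool goes at most 50 mm and 8.59 degrees, less where a joint would pass 70% of its speed; a pose out of reach is approached as far as the arm can. A call is refused whole if a number of a shift passes 50 or a number of a turn 8.59, either way. A call with a gripper value outside its range is refused whole. "jaw" is the opening, from -1 (shut) to 1 (fully open), set as the call begins (left out, the last holds). The fingers move at their own pace and stop on an object; the grip force is fixed at half the most. Time passes only in rows, so rows that do not move let the fingers close, or fill a call up. It gives the time, the measured TCP pose, the force and the opening at its end, in the units of the state.
- status.sense(): the state, without advancing time (a new reading comes with each control period).
- vision.grab_frame(name): name is "side" or "top"; returns (picture, depth): 400x640x3 uint8, red, green, blue; 400x640 float32, m along the optical axis (not along the pixel's ray), 0 where there is no reading.
- vision.calibration(name): a dict with "intrinsics" (3x3 intrinsics, pixels), "k1" (the pictures are not rectified: a ray, as slopes to the right and down, at radius r is drawn at 1 + k1 r^2 times it, then the intrinsics apply), "R" (3x3) and "t" (3): a world point X has camera coordinates R X + t. Camera axes: x right, y down, z forward; pixel columns grow to the right and rows downward; lengths in m; the calibration is good to about 2 mm. A picture is of the moment at which its call begins. calibration takes no time and is no camera call.
- job_done(): hands the job in, once; it reports no verdict.
Trained networks look in the newest picture that a camera, given by its name, has taken for a name from the list of things; names that differ only in an ending like _2 or _b are one class to them, and where a whole thing is asked for, a point or a joint stands for the part that bears it (a point fixed in the world has none). Each returns a list of dicts, best first, with "conf" (0 to 1); they miss things now and then, are a little off and sometimes report something else, mostly with a low value. They report only what shows in the picture. A call takes as long as a camera call. They do not tell look-alikes from the thing itself.
- finder.look_for(camera, target): "pixel" ([row, column] in pixels, amid what is visible of it).
- finder.regions_of(camera, target): "pixels" (400x640 bool, what is visible of it) and "pixel" ([row, column] in pixels, amid what is visible of it).
The state is a dict: "t": time; "joint_positions": joint angles; "dq": joint speeds; "effort": joint torques, N m; "tcp_pos": TCP position; "orientation": TCP orientation; "contact_force": force on the tool from outside, world axes, zero at the start; "wrist_torque": the same for the moment, N m; "gripper_width": finger opening in m.
Only numpy, scipy, OpenCV 4.12 (cv2) and the standard library are available. Lean on these libraries where they do the work, as an engineer would, in place of code of your own. Each camera call takes 0.05 s, during which the arm holds its last target.

## Task

Lift the tray off the labeller's housing and stand it flat on the bench, clear of the housing. Then take the white guide roller out through the opening: it is longer than the opening, so tilt it far end first and draw it out on the slant without forcing it. Finish still holding the roller in the gripper, in the air, its whole length at least 5 cm higher than the top of the housing; leave the bottles and the label roll where they stand.

Things in the scene. Friction and masses are not known exactly. Their poses are not given: they have to be found in the camera images.
- housing: Fixed black steel box, 342 long (its x) x 140 wide (y) x 102 mm high. Origin on the bench surface under the middle of its top opening; x runs along the box, roughly away from the robot (yaw within 0.3 rad), z up. Box spans x -213.5 to +128.5 mm. Walls and floor 6 mm thick, floor surface at z 6. Bays at both ends are closed above by plates 4 mm thick (z 98 to 102).
- opening (a point): Middle of the opening, level with the housing's top (z 102 mm). Opening is 155 mm along housing x (-77.5 to +77.5) and 128 mm along y. The far bay (inside x +77.5 to +122.5) is too short to take the roller near end first.
- near_bay (a point): Middle of the near covered bay's floor; the bay's inside runs from housing x -207.5 to -77.5 mm, 92 mm high. Way out for the roller: lift it 15 mm, shift it into this bay until its far end is near housing x +57, tilt its far end up 25 to 30 degrees while raising it so that its near end stays off floor and plate, then draw it out along its own axis.
- keel (a point): Middle of the top of a fixed grey keel that carries the roller: 16 mm wide, housing x -72.5 to +67.5, top at z 47. At housing x -71.5 to -61.5 and +56.5 to +66.5 small nubs beside the roller reach up to z 52 and 20 mm to either side of the middle; keep the fingers off these.
- tray: Loose aluminium lift-out tray, about 0.3 kg, nested in the opening above the roller. Origin at the centre of its underside, axes as the housing's at the start. Pan 145 (x) x 118 (y) x 20 mm deep, flange 184 x 140 mm with its underside 10 mm above the origin, resting on the housing's top. Red upright handle plate in its middle: 64 mm long (x), 12 thick (y), top 62 mm above the origin.
- tray_grip (a point): Point in the middle of the tray's red handle, 47 mm above the tray's underside: pinch it here from above, closing along the tray's y.
- roller: Loose white plastic cylinder with black ends, 26 mm in diameter, 240 long, about 0.16 kg. Origin at its middle on its axis; x along it, away from the robot. Starts level along housing x, under the tray, axis 60 mm above the bench, middle between housing x -52.5 and -12.5, so one or both ends hide under the top plates. Pinch what shows in the opening, closing along housing y.
- roller_near (a point): Centre of the roller's near end face.
- roller_far (a point): Centre of the roller's far end face, the one that must rise first.
- bottle_a: Full wine bottle, very dark green with a plain reddish label, 74 mm in diameter, 290 mm tall, standing on the bench; origin at the centre of its foot. Leave alone.
- bottle_b: Second bottle, same as the other. Leave alone.
- label_roll: Roll of reddish label stock lying flat, 120 mm in diameter, 80 mm high; origin at the centre of its underside. Leave alone. The bottles and roll all stand to the left (y above 0.27 m); the bench to the right of the housing is free.
There are look-alikes about, which are no part of the job. Several things have the shape of the tray; the one meant has the colours described above.

How it is judged:
By the outcome, as a careful person would: the job done as asked, in the order asked, and still so for the second after the job is handed in, while the arm keeps its last pose, push and grip.
It also fails if it takes over 61 s, if anything falls off the work surface, if the arm or the gripper's body presses on something with over 40 N, if the wrist force passes 120 N, or if a joint passes its speed limit or range.

## Working session

There is one attempt and no reset: what is moved stays moved. The work goes in short steps, Python scripts to look and compute and a tool call to move; the robot and the scene stay as the last step left them, time stands still between calls to the robot, and variables do not carry over. Pictures are saved under pics/ and viewed, and the job is handed in when it is done.

Besides the shell and the picture viewer there is one more tool, called by a JSON object that holds its "method" and its "body", one argument or row to a line. drive_tool: Moves the arm, as the interface text tells. Its arguments: {"type":"object","properties":{"series":{"type":"array","items":{"type":"array","items":{"type":"number"}}},"jaw":{"type":"number"}},"required":["series"]}

```bash
ls; mkdir -p pics
cat > h.py <<'E'
import numpy as np, cv2
from scipy.spatial.transform import Rotation as Ro
from cell import status, vision, job_done, finder
def save(n,im): cv2.imwrite('pics/'+n,cv2.cvtColor(im,cv2.COLOR_RGB2BGR))
def pts(cam,rc,z=None,depth=None):
    """rc Nx2 rows/cols -> world points (by plane z or depth)"""
    c=vision.calibration(cam);K=np.array(c['intrinsics']);R=np.array(c['R']);t=np.array(c['t'])
    rc=np.atleast_2d(rc).astype(float)
    d=np.array([c['k1'],0,0,0,0])
    u=cv2.undistortPoints(rc[:,None,::-1].copy(),K,d)[:,0]
    ray=np.c_[u,np.ones(len(u))]
    if depth is not None:
        return (ray*np.asarray(depth)[:,None]-t)@R
    w=ray@R; o=-R.T@t
    return o+w*((z-o[2])/w[:,2])[:,None]
def proj(cam,X):
    c=vision.calibration(cam);K=np.array(c['intrinsics'])
    p,_=cv2.projectPoints(np.atleast_2d(X).astype(float),cv2.Rodrigues(np.array(c['R']))[0],np.array(c['t'],float),K,np.array([c['k1'],0,0,0,0]))
    return p[:,0,::-1]
E
python3 - <<'E'
from h import *
s=status.sense();print(s)
for n in('side','top'):
    im,d=vision.grab_frame(n);save(n+'0.png',im);np.save(n+'0.npy',d)
    c=vision.calibration(n);print(n,c['k1'],-np.array(c['R']).T@np.array(c['t']),np.array(c['R'])[2])
    for t in('tray','housing','tray_grip','roller'):
        for r in finder.look_for(n,t)[:4]:
            print(t,r)
E
```

```text
pics
{'t': 0.0, 'joint_positions': array([ 1.26477156,  0.41191747, -0.01270568,  1.59703468,  0.005606  ,
        1.13434312, -0.08221407]), 'dq': array([-7.83589936e-04,  3.33452359e-04,  8.82555833e-04,  1.69772921e-03,
        1.05857415e-03, -7.09989924e-04, -9.30710669e-05]), 'effort': array([-9.97935422e-04, -6.00619841e+01,  6.82123639e-01, -2.99412525e+01,
        1.40103407e-02,  1.07752395e-02,  5.44756449e-05]), 'tcp_pos': array([ 0.14707694, -0.60692697,  0.23044602]), 'orientation': array([-3.11778227e+00, -3.72511774e-01,  5.06975341e-04]), 'contact_force': array([-0.04704418, -0.43344751, -0.19239251]), 'wrist_torque': array([-0.03199472,  0.01381122, -0.01929576]), 'gripper_width': 0.08548333230877656}
side -0.04145285172420548 [-0.22425457  0.70372944  0.67879269] [ 0.65595503 -0.58314345 -0.47923554]
tray {'pixel': [226.5, 458.8], 'conf': 0.96}
tray {'pixel': [179.8, 310.5], 'conf': 0.82}
tray {'pixel': [202.3, 323.7], 'conf': 0.75}
tray {'pixel': [211.0, 251.4], 'conf': 0.62}
housing {'pixel': [231.2, 344.4], 'conf': 0.65}
tray_grip {'pixel': [211.0, 249.8], 'conf': 0.72}
tray_grip {'pixel': [200.5, 320.8], 'conf': 0.66}
tray_grip {'pixel': [227.4, 457.6], 'conf': 0.66}
tray_grip {'pixel': [180.1, 304.8], 'conf': 0.55}
top -0.07780885293418614 [0.39756528 0.00689122 1.30035671] [ 0.10141241  0.00154128 -0.99484328]
tray {'pixel': [183.6, 317.5], 'conf': 0.96}
tray {'pixel': [111.2, 271.4], 'conf': 0.68}
tray {'pixel': [290.8, 434.3], 'conf': 0.68}
tray {'pixel': [107.6, 367.2], 'conf': 0.6}
housing {'pixel': [228.3, 324.0], 'conf': 0.95}
tray_grip {'pixel': [107.9, 365.4], 'conf': 0.98}
tray_grip {'pixel': [182.9, 321.5], 'conf': 0.78}
tray_grip {'pixel': [112.5, 266.4], 'conf': 0.71}
tray_grip {'pixel': [291.0, 435.4], 'conf': 0.57}
```

View pics/side0.png

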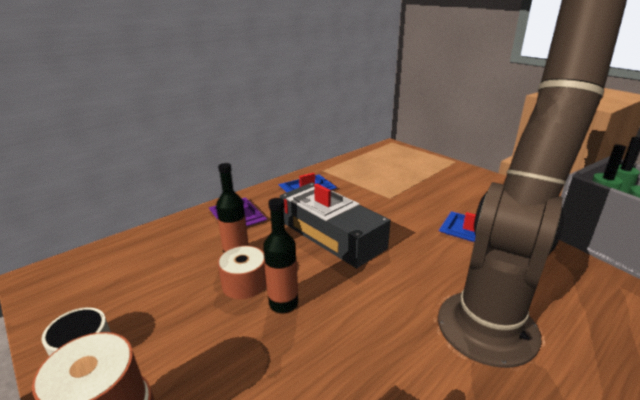

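View pics/top0.png

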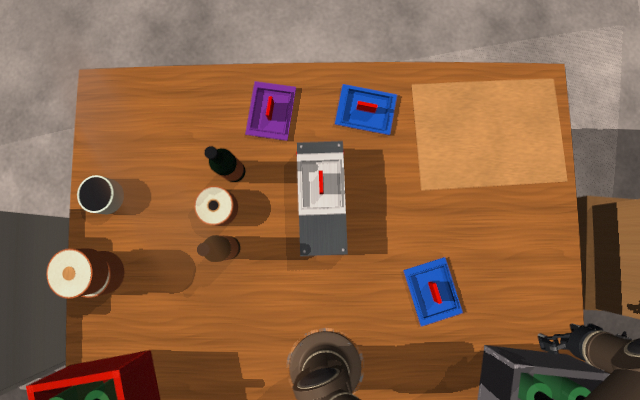

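The silver tray with the red handle sits in the housing at top (183,321) and side (200,322). The candidates to reject are the blue trays at top (110,367) and (291,434), and the purple tray at top (111,271). I'll check with a crop and measure the housing.

Run:
```python
from h import *
im=cv2.cvtColor(cv2.imread('pics/top0.png'),cv2.COLOR_BGR2RGB); d=np.load('top0.npy')
save('crop0.png',cv2.resize(im[130:265,270:400],None,fx=4.4,fy=4.4,interpolation=cv2.INTER_CUBIC))
def P(mask):
    rc=np.argwhere(mask&(d>0)); return rc,pts('top',rc,depth=d[mask&(d>0)])
m=np.zeros(d.shape,bool);m[130:265,285:360]=1
rc,X=P(m)
# top surfaces between z .095-.12
s=(X[:,2]>.092)&(X[:,2]<.125)
Q=X[s]; r=cv2.minAreaRect((Q[:,:2]*1000).astype(np.float32)); print('rect',r,np.median(Q[:,2]),len(Q))
print(cv2.boxPoints(r))
# z=.102 plane hull from near plate only
g=im[rc[:,0],rc[:,1]].astype(int)
red=(g[:,0]>150)&(g[:,1]<70)&(g[:,2]<70)
H=X[red&(X[:,2]>.12)]; print('handle',H.mean(0),np.percentile(H,[2,98],axis=0), cv2.minAreaRect((H[:,:2]*1000).astype(np.float32)))
# white flange
w=(g.min(1)>110)&(X[:,2]>.09)
W=X[w]; print('white',cv2.minAreaRect((W[:,:2]*1000).astype(np.float32)),np.median(W[:,2]))
for n,p in dict(blue=(291,434),bl2=(110,367),pur=(111,271),board=(185,421)).items(): print(n,pts('top',[p],z=0.02))
for p in [(160,220),(207,214),(247,215)]: print(pts('top',[p],z=.1))
```

```text
rect ((529.1270751953125, 6.402030944824219), (343.58184814453125, 142.83314514160156), 1.365748405456543) 0.1012088959719683 5152
[[355.68274   73.70376 ]
 [359.08716  -69.08881 ]
 [702.5714   -60.899696]
 [699.167     81.892876]]
handle [0.56851461 0.00754523 0.15349323] [[0.53927044 0.00314495 0.14603213]
 [0.5975563  0.01210895 0.15783334]] ((567.92822265625, 7.709866046905518), (8.632801055908203, 59.37907409667969), 89.25499725341797)
white ((527.4110717773438, 5.692070007324219), (322.8328552246094, 140.55621337890625), 1.2688385248184204) 0.09866544868980034
blue [[ 0.23542133 -0.34469944  0.02      ]]
bl2 [[ 0.82200229 -0.14751596  0.02      ]]
pur [[0.82289552 0.16709325 0.02      ]]
board [[ 0.57189071 -0.31490196  0.02      ]]
[[0.64552395 0.31215213 0.1       ]]
[[0.50247967 0.32829334 0.1       ]]
[[0.38304572 0.32391495 0.1       ]]
```

View pics/crop0.png

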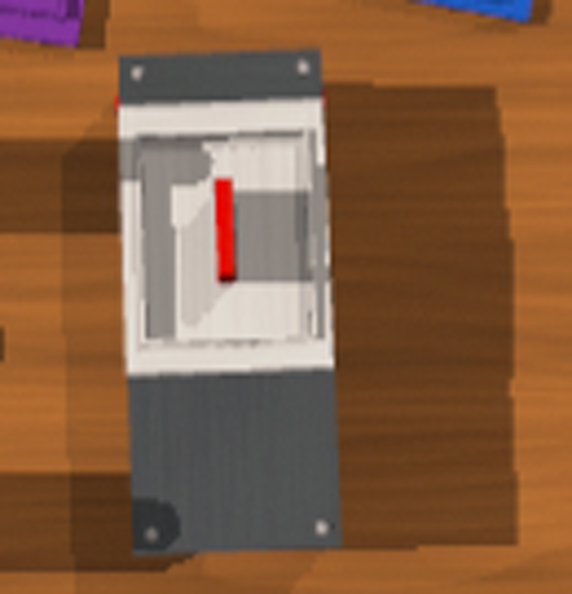

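The crop confirms it: silver-white tray, red handle running along the box, nested in the black housing. From depth, the housing centre is (0.529, 0.006), its yaw about 1.4°, and its top at z 0.101, with size 343x142, which matches the spec. The handle is at (0.568, 0.008). Next I'll plan the approach.

```bash
cat >> h.py <<'E'
def pose():
    s=status.sense(); return np.array(s['tcp_pos']),Ro.from_rotvec(s['orientation']),s
def Rt(yaw,tilt=0):
    """tool down, tool x along yaw (deg); tilt>0: far end up i.e. rotation of tool x axis upward"""
    z=np.radians(yaw); 
    R=Ro.from_euler('z',z)*Ro.from_euler('y',-np.radians(tilt))*Ro.from_matrix(np.diag([1,-1,-1.]))
    return R
def delta(goal,R=None,frm=None):
    p,r,s=pose()
    if frm: p,r=frm
    R=R or r
    return r.inv().apply(np.array(goal)-p)*1000, np.degrees((r.inv()*R).as_rotvec())
def show():
    p,r,s=pose(); x=r.apply([1,0,0]); z=r.apply([0,0,1])
    print('t%.2f'%s['t'],'tcp',p.round(4),'yaw %.2f tilt %.2f'%(np.degrees(np.arctan2(x[1],x[0])),np.degrees(np.arcsin(x[2]))),'z',z.round(3),'F',np.round(s['contact_force'],1),'T',np.round(s['wrist_torque'],2),'w %.4f'%s['gripper_width'],'q',np.round(s['joint_positions'],2))
E
python3 - <<'E'
from h import *
show()
p,r,s=pose(); g=np.array([.569,.0077,.230]);R=Rt(1.37)
print(delta(g,R)); print(delta(g,R,(p,R)))
E
```

```text
t0.50 tcp [ 0.1472 -0.6074  0.2313] yaw 13.63 tilt -0.00 z [-0.  0. -1.] F [ 0.4 -0.3 -0.1] T [-0.04 -0.02 -0.  ] w 0.0854 q [ 1.26  0.41 -0.01  1.6   0.01  1.13 -0.08]
(array([ 554.82593844, -498.4294522 ,    1.29604068]), array([-3.70930546e-04,  2.82816340e-04,  1.22558999e+01]))
(array([ 436.37527742, -604.84738651,    1.29491141]), array([0., 0., 0.]))
```

{"method": "drive_tool", "body": {
  "series": [
    [0, 0, 0, 0, 0, 6.1],
    [28, -38, 0, 0, 0, 6.1],
    [28, -40, 0, 0, 0, 0],
    [28, -40, 0, 0, 0, 0],
    [28, -40, 0, 0, 0, 0],
    [28, -40, 0, 0, 0, 0],
    [28, -40, 0, 0, 0, 0],
    [28, -40, 0, 0, 0, 0],
    [28, -40, 0, 0, 0, 0],
    [28, -40, 0, 0, 0, 0]
  ],
  "jaw": 1
}}

```text
t: 1.5
tcp_pos: [0.3912, -0.2395, 0.2306]
orientation: [3.135, 0.003, 0.001]
contact_force: [0.4, -1.0, 0.3]
gripper_width: 0.0854
```

Run:
```python
from h import *
show()
print(delta([.569,.0077,.230],Rt(1.37)))
```

```text
t1.50 tcp [ 0.3912 -0.2395  0.2306] yaw 0.11 tilt 0.05 z [ 0.001 -0.007 -1.   ] F [ 0.4 -1.   0.3] T [-0.04 -0.11 -0.03] w 0.0854 q [ 0.66  0.14 -0.24  1.97  0.05  1.03 -1.17]
(array([ 178.32337434, -246.86458137,   -0.93720438]), array([ 0.3841526 , -0.04876076, -1.25745659]))
```

{"method": "drive_tool", "body": {
  "series": [
    [28, -40, 0, 0, 0, -1.2],
    [28, -40, 0, 0, 0, 0],
    [28, -40, 0, 0, 0, 0],
    [28, -40, 0, 0, 0, 0],
    [26, -36, 0, 0, 0, 0],
    [20, -28, 0, 0, 0, 0],
    [12, -16, 0, 0, 0, 0],
    [6, -6, 0, 0, 0, 0],
    [0, 0, 0, 0, 0, 0],
    [0, 0, 0, 0, 0, 0]
  ]
}}

```text
t: 2.5
tcp_pos: [0.5684, 0.0253, 0.2314]
orientation: [3.135, 0.05, 0.011]
contact_force: [0.4, 0.2, 0.6]
gripper_width: 0.0851
```

Run:
```python
from h import *
show()
print(delta([.569,.0077,.121],Rt(1.37)))
im,d=vision.grab_frame('side');save('side1.png',cv2.resize(im[120:300,220:440],None,fx=3.3,fy=3.3))
```

```text
t2.50 tcp [0.5684 0.0253 0.2314] yaw 1.82 tilt 0.41 z [ 0.007 -0.006 -1.   ] F [0.4 0.2 0.6] T [ 0.02 -0.03 -0.03] w 0.0851 q [ 0.19  0.35 -0.42  1.72  0.16  1.1  -1.82]
(array([ -0.77889863,  16.92811539, 110.48548459]), array([ 0.35000691, -0.41008942,  0.44659331]))
```

View pics/side1.png

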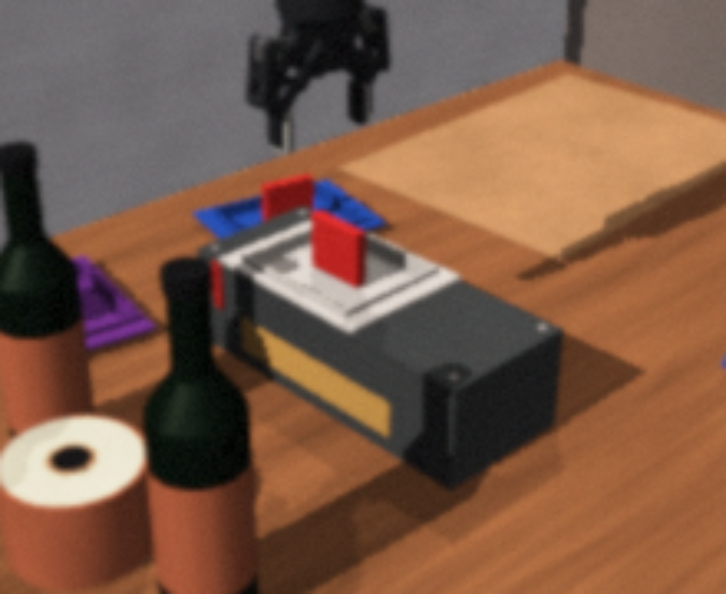

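The gripper hangs above the red handle at crop (340,248), about 17 mm too far left. The red patch on the housing side is only paint. I'll correct and descend.

{"method": "drive_tool", "body": {
  "series": [
    [0, 10, 0, 0.35, -0.4, 0.4],
    [0, 5, 15, 0, 0, 0],
    [0, 0, 20, 0, 0, 0],
    [0, 0, 15, 0, 0, 0],
    [0, 0, 10, 0, 0, 0],
    [0, 0, 0, 0, 0, 0],
    [0, 0, 0, 0, 0, 0],
    [0, 0, 0, 0, 0, 0],
    [0, 0, 0, 0, 0, 0],
    [0, 0, 0, 0, 0, 0]
  ]
}}

```text
t: 3.55
tcp_pos: [0.5685, -0.0051, 0.1736]
orientation: [3.137, 0.01, 0.005]
contact_force: [-0.3, -0.2, 1.2]
gripper_width: 0.0853
```

Run:
```python
from h import *
show()
print(delta([.569,.0077,.121],Rt(1.37)))
```

```text
t3.55 tcp [ 0.5685 -0.0051  0.1736] yaw 0.38 tilt 0.20 z [ 0.004 -0.005 -1.   ] F [-0.3 -0.2  1.2] T [-0.03  0.    0.02] w 0.0853 q [ 0.23  0.4  -0.4   1.78  0.19  0.99 -1.81]
(array([  0.42525911, -13.0629871 ,  52.55947644]), array([ 0.26364942, -0.19743653, -0.98881261]))
```

{"method": "drive_tool", "body": {
  "series": [
    [0, -6, 0, 0.2, -0.2, -0.5],
    [0, 0, 0, 0, 0, 0],
    [0, 0, 0, 0, 0, 0],
    [0, 0, 0, 0, 0, 0],
    [0, 0, 0, 0, 0, 0],
    [0, 0, 0, 0, 0, 0],
    [0, 0, 0, 0, 0, 0],
    [0, 0, 0, 0, 0, 0],
    [0, 0, 0, 0, 0, 0],
    [0, 0, 0, 0, 0, 0]
  ]
}}

```text
t: 4.55
tcp_pos: [0.5688, 0.0021, 0.1743]
orientation: [3.141, 0.027, 0.001]
contact_force: [1.1, -0.2, 0.1]
gripper_width: 0.0855
```

Run:
```python
from h import *
show();print(status.sense()['dq'].round(4))
print(delta([.569,.0077,.121],Rt(1.37)))
```

```text
t4.55 tcp [0.5688 0.0021 0.1743] yaw 0.99 tilt 0.05 z [ 0.001 -0.001 -1.   ] F [ 1.1 -0.2  0.1] T [0.04 0.03 0.01] w 0.0855 q [ 0.22  0.4  -0.4   1.78  0.19  0.99 -1.81]
[0.0017 0.0008 0.0007 0.0009 0.0008 0.0004 0.0011]
(array([ 0.2530732 , -5.59227222, 53.32950965]), array([ 0.03909416, -0.04849925, -0.37734536]))
```

{"method": "drive_tool", "body": {
  "series": [
    [0, -4, 0, 0, 0, -0.3],
    [0, 0, 15, 0, 0, 0],
    [0, 0, 15, 0, 0, 0],
    [0, 0, 12, 0, 0, 0],
    [0, 0, 8, 0, 0, 0],
    [0, 0, 3, 0, 0, 0],
    [0, 0, 0, 0, 0, 0],
    [0, 0, 0, 0, 0, 0],
    [0, 0, 0, 0, 0, 0],
    [0, 0, 0, 0, 0, 0]
  ]
}}

```text
t: 5.55
tcp_pos: [0.5703, 0.0079, 0.121]
orientation: [3.141, 0.038, 0.007]
contact_force: [-0.1, -0.2, -1.2]
gripper_width: 0.0855
```

Run:
```python
from h import *
show();print(delta([.569,.0077,.121],Rt(1.37)))
im,d=vision.grab_frame('side');save('side2.png',cv2.resize(im[120:300,220:440],None,fx=3.3,fy=3.3))
im,d=vision.grab_frame('top');save('top2.png',cv2.resize(im[130:265,270:400],None,fx=4.4,fy=4.4))
```

```text
t5.55 tcp [0.5703 0.0079 0.121 ] yaw 1.39 tilt 0.24 z [ 0.004 -0.    -1.   ] F [-0.1 -0.2 -1.2] T [-0.01  0.03 -0.  ] w 0.0855 q [ 0.2   0.47 -0.39  1.83  0.22  0.88 -1.84]
(array([-1.26289558,  0.1413978 ,  0.01339039]), array([ 0.0064501 , -0.24103958,  0.0238613 ]))
```

View pics/side2.png

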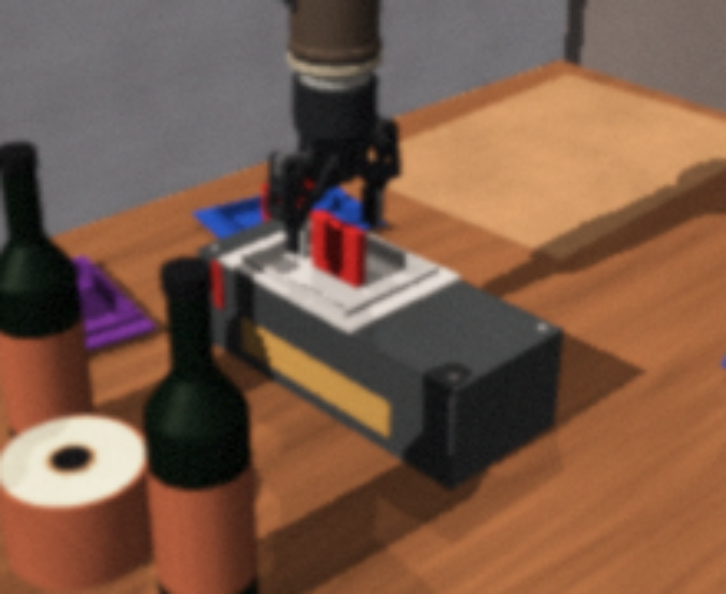

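Run:
```python
from h import *
q=proj('side',[[.5703,.0505,.135],[.5703,-.035,.135],[.569,.0077,.154],[.5703,.0079,.121]])
print((q-[120,220])*3.3)
```

```text
[[252.49963992 298.55699079]
 [224.25365497 367.25869121]
 [220.28092165 334.43870636]
 [251.39554778 333.62561308]]
```

{"method": "drive_tool", "body": {
  "series": [
    [0, 0, 0, 0, 0, 0],
    [0, 0, 0, 0, 0, 0],
    [0, 0, 0, 0, 0, 0],
    [0, 0, 0, 0, 0, 0],
    [0, 0, 0, 0, 0, 0],
    [0, 0, 0, 0, 0, 0],
    [0, 0, 0, 0, 0, 0],
    [0, 0, 0, 0, 0, 0],
    [0, 0, 0, 0, 0, 0],
    [0, 0, 0, 0, 0, 0]
  ],
  "jaw": -1
}}

```text
t: 6.65
tcp_pos: [0.5706, 0.0077, 0.1216]
orientation: [3.141, 0.038, 0.008]
contact_force: [0.6, -0.3, 1.2]
gripper_width: 0.0111
```

Gripped at 11 mm, matching the 12 mm handle. Lifting now.

{"method": "drive_tool", "body": {
  "series": [
    [0, 0, -4, 0, 0, 0],
    [0, 0, -8, 0, 0, 0],
    [0, 0, -10, 0, 0, 0],
    [0, 0, -12, 0, 0, 0],
    [0, 0, -14, 0, 0, 0],
    [0, 0, -12, 0, 0, 0],
    [0, 0, -8, 0, 0, 0],
    [0, 0, -4, 0, 0, 0],
    [0, 0, 0, 0, 0, 0],
    [0, 0, 0, 0, 0, 0]
  ]
}}

```text
t: 7.65
tcp_pos: [0.5691, 0.0076, 0.1997]
orientation: [3.141, 0.038, 0.006]
contact_force: [0.6, -0.2, -3.9]
gripper_width: 0.0107
```

Run:
```python
from h import *
show();print(delta([.45,-.23,.19],Rt(1.37)))
im,d=vision.grab_frame('side');save('side3.png',cv2.resize(im[100:300,220:460],None,fx=3,fy=3))
```

```text
t7.65 tcp [0.5691 0.0076 0.1997] yaw 1.39 tilt 0.22 z [ 0.004 -0.    -1.   ] F [ 0.6 -0.2 -3.9] T [0.02 0.03 0.03] w 0.0107 q [ 0.22  0.38 -0.41  1.75  0.17  1.04 -1.8 ]
(array([-124.87503359,  234.61769775,    9.30448553]), array([ 0.02912944, -0.21567385,  0.0177302 ]))
```

View pics/side3.png

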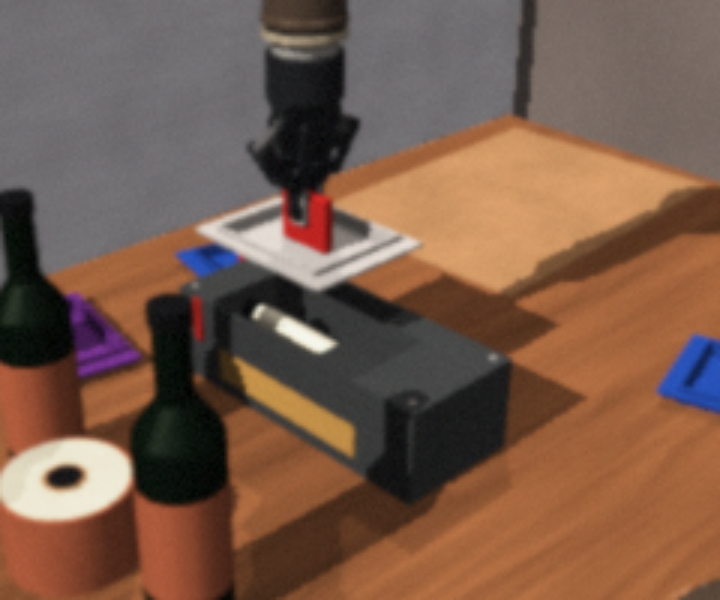

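The tray is held level above the housing, and the white roller is visible at crop (295,328). I'll carry the tray right to about (0.45, -0.23).

{"method": "drive_tool", "body": {
  "series": [
    [-8, 15, 0, 0, 0, 0],
    [-15, 28, 0, 0, 0, 0],
    [-20, 38, 0, 0, 0, 0],
    [-22, 40, 0, 0, 0, 0],
    [-20, 38, 0, 0, 0, 0],
    [-15, 28, 0, 0, 0, 0],
    [-10, 18, 0, 0, 0, 0],
    [-5, 8, 0, 0, 0, 0],
    [-2, 4, 0, 0, 0, 0],
    [0, 0, 0, 0, 0, 0]
  ]
}}

```text
t: 8.7
tcp_pos: [0.447, -0.2227, 0.1937]
orientation: [-3.139, -0.037, 0.008]
contact_force: [-0.0, 1.2, -2.3]
gripper_width: 0.0114
```

Run:
```python
from h import *
show();print(delta([.45,-.23,.033],Rt(1.37)))
```

```text
t8.70 tcp [ 0.447  -0.2227  0.1937] yaw 1.35 tilt -0.31 z [-0.005  0.002 -1.   ] F [-0.   1.2 -2.3] T [-0.01 -0.03  0.01] w 0.0114 q [ 0.64  0.26 -0.32  1.92  0.1   0.98 -1.28]
(array([  3.71050336,   7.77079763, 160.70559816]), array([-0.14352512,  0.30619141, -0.02220941]))
```

{"method": "drive_tool", "body": {
  "series": [
    [0, 0, 6, 0, 0.3, 0],
    [0, 0, 14, 0, 0, 0],
    [0, 0, 22, 0, 0, 0],
    [0, 0, 26, 0, 0, 0],
    [0, 0, 26, 0, 0, 0],
    [0, 0, 22, 0, 0, 0],
    [0, 0, 16, 0, 0, 0],
    [0, 0, 8, 0, 0, 0],
    [0, 0, 4, 0, 0, 0],
    [0, 0, 0, 0, 0, 0]
  ]
}}

```text
t: 9.7
tcp_pos: [0.4553, -0.2087, 0.0429]
orientation: [-3.133, -0.069, -0.012]
contact_force: [0.5, -0.5, -2.5]
gripper_width: 0.0113
```

Run:
```python
from h import *
show()
```

```text
t9.70 tcp [ 0.4553 -0.2087  0.0429] yaw 2.52 tilt 0.45 z [ 0.008  0.008 -1.   ] F [ 0.5 -0.5 -2.5] T [-0.05  0.01  0.02] w 0.0113 q [ 0.57  0.48 -0.28  2.05  0.2   0.64 -1.38]
```

{"method": "drive_tool", "body": {
  "series": [
    [0, 0, 4, 0.4, -0.4, 0],
    [0, 0, 3, 0, 0, 0],
    [0, 0, 2, 0, 0, 0],
    [0, 0, 1.5, 0, 0, 0],
    [0, 0, 1, 0, 0, 0],
    [0, 0, 1, 0, 0, 0],
    [0, 0, 0.5, 0, 0, 0],
    [0, 0, 0.5, 0, 0, 0],
    [0, 0, 0, 0, 0, 0],
    [0, 0, 0, 0, 0, 0]
  ]
}}

```text
t: 10.7
tcp_pos: [0.4575, -0.2094, 0.0311]
orientation: [-3.128, -0.068, -0.008]
contact_force: [0.2, -0.2, -3.8]
gripper_width: 0.0112
```

Run:
```python
from h import *
show()
im,d=vision.grab_frame('side');save('side4.png',cv2.resize(im[100:300,300:540],None,fx=3,fy=3))
im,d=vision.grab_frame('top');save('top4.png',cv2.resize(im[130:300,270:470],None,fx=4,fy=3.5))
```

```text
t10.70 tcp [ 0.4575 -0.2094  0.0311] yaw 2.50 tilt 0.30 z [ 0.005  0.013 -1.   ] F [ 0.2 -0.2 -3.8] T [-0.05  0.01 -0.01] w 0.0112 q [ 0.57  0.5  -0.28  2.05  0.21  0.62 -1.38]
```

View pics/side4.png

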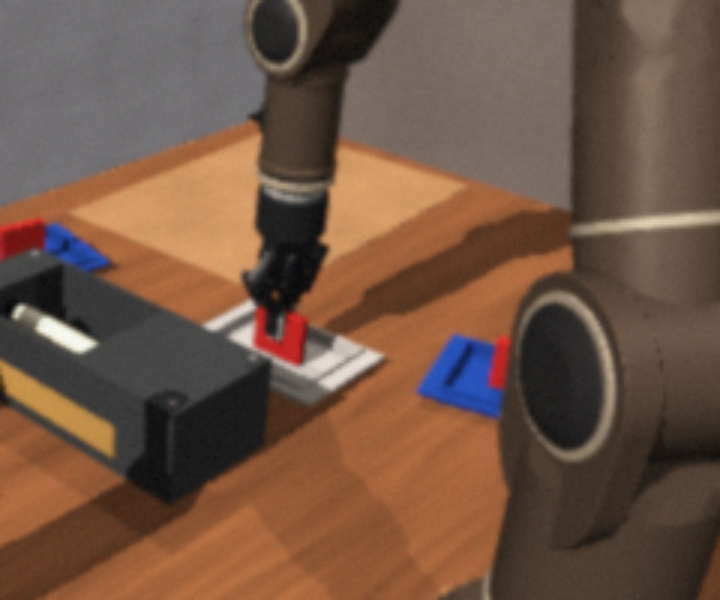

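View pics/top4.png

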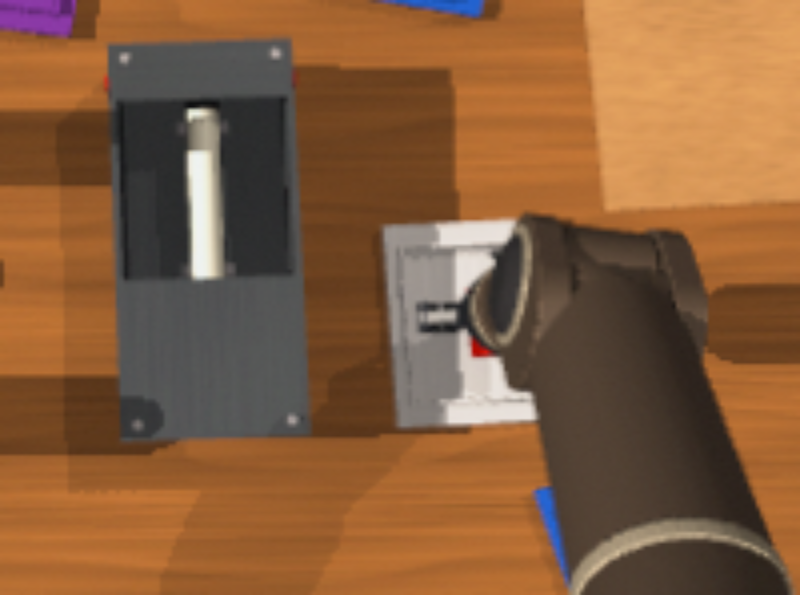

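The tray (top crop (470,325)) is clear of the housing and about to touch the bench; the load is still on the gripper. I'll lower a little more.

{"method": "drive_tool", "body": {
  "series": [
    [0, 0, 0.7, 0.3, -0.2, 0],
    [0, 0, 0.7, 0.3, 0, 0],
    [0, 0, 0.7, 0, 0, 0],
    [0, 0, 0.5, 0, 0, 0],
    [0, 0, 0.5, 0, 0, 0],
    [0, 0, 0, 0, 0, 0],
    [0, 0, 0, 0, 0, 0],
    [0, 0, 0, 0, 0, 0],
    [0, 0, 0, 0, 0, 0],
    [0, 0, 0, 0, 0, 0]
  ]
}}

```text
t: 11.8
tcp_pos: [0.4575, -0.2094, 0.0308]
orientation: [-3.117, -0.069, -0.001]
contact_force: [-1.7, 1.3, 2.3]
gripper_width: 0.0111
```

Run:
```python
from h import *
show()
```

```text
t11.80 tcp [ 0.4575 -0.2094  0.0308] yaw 2.53 tilt 0.07 z [ 0.     0.023 -1.   ] F [-1.7  1.3  2.3] T [-0.04  0.27 -0.07] w 0.0111 q [ 0.58  0.51 -0.29  2.04  0.2   0.63 -1.36]
```

{"method": "drive_tool", "body": {
  "series": [
    [0, 0, 0, -0.6, 0, 0],
    [0, 0, 0, -0.5, 0, 0],
    [0, 0, 0, 0, 0, 0],
    [0, 0, 0, 0, 0, 0],
    [0, 0, 0, 0, 0, 0],
    [0, 0, 0, 0, 0, 0],
    [0, 0, 0, 0, 0, 0],
    [0, 0, 0, 0, 0, 0],
    [0, 0, 0, 0, 0, 0],
    [0, 0, 0, 0, 0, 0]
  ]
}}

```text
t: 12.8
tcp_pos: [0.4577, -0.2093, 0.0299]
orientation: [-3.138, -0.07, -0.002]
contact_force: [-0.2, -0.4, -2.1]
gripper_width: 0.0111
```

{"method": "drive_tool", "body": {
  "series": [
    [0, 0, 0, 0, 0, 0],
    [0, 0, 0, 0, 0, 0],
    [0, 0, 0, 0, 0, 0],
    [0, 0, 0, 0, 0, 0],
    [0, 0, 0, 0, 0, 0],
    [0, 0, 0, 0, 0, 0],
    [0, 0, -6, 0, 0, 0],
    [0, 0, -12, 0, 0, 0],
    [0, 0, -20, 0, 0, 0],
    [0, 0, -30, 0, 0, 0]
  ],
  "jaw": 0.3
}}

```text
t: 13.8
tcp_pos: [0.4564, -0.2089, 0.0994]
orientation: [-3.136, -0.07, 0.004]
contact_force: [0.4, -1.0, 0.4]
gripper_width: 0.0555
```

Run:
```python
from h import *
show()
im,d=vision.grab_frame('top');save('top5.png',im);np.save('top5.npy',d)
print(finder.look_for('top','roller'))
im,d=vision.grab_frame('side');save('side5.png',im)
```

```text
t13.80 tcp [ 0.4564 -0.2089  0.0994] yaw 2.57 tilt -0.14 z [-0.003  0.005 -1.   ] F [ 0.4 -1.   0.4] T [ 0.02  0.02 -0.  ] w 0.0555 q [ 0.59  0.39 -0.31  2.01  0.16  0.77 -1.34]
[{'pixel': [182.8, 322.0], 'conf': 0.56}]
```

View pics/side5.png

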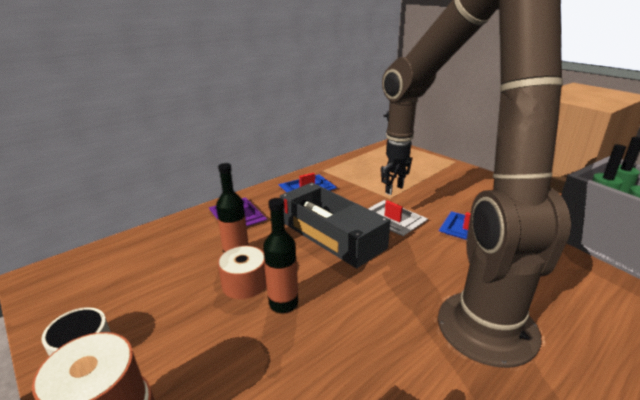

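The tray stands upright and flat at side (213,395) and the gripper is free. Next I'll measure the roller.

Run:
```python
from h import *
im=cv2.cvtColor(cv2.imread('pics/top5.png'),cv2.COLOR_BGR2RGB); d=np.load('top5.npy')
save('crop5.png',cv2.resize(im[135:265,285:360],None,fx=7,fy=4.6,interpolation=cv2.INTER_CUBIC))
save('crop5.png',cv2.resize(im[140:220,290:355],None,fx=7,fy=7,interpolation=cv2.INTER_CUBIC))
m=np.zeros(d.shape,bool);m[145:215,305:340]=1
m&=(im.min(2)>75)&(d>0)
rc=np.argwhere(m);X=pts('top',rc,depth=d[m])
print(len(X),np.percentile(X,[1,50,99],axis=0))
s=(X[:,2]>.062)&(X[:,2]<.085);Q=X[s]
a=np.polyfit(Q[:,0],Q[:,1],1);print('axis slope deg',np.degrees(np.arctan(a[0])),'y at .57',np.polyval(a,.57),'z top',np.percentile(Q[:,2],[50,90]),'x',Q[:,0].min(),Q[:,0].max())
# far-end profile along centre
for r in range(146,166): 
    p=pts('top',[(r,318)],z=.070)[0]; print(r,im[r,314:324].mean(1).astype(int),p.round(3)[:2],d[r,318].round(3), pts('top',[(r,318)],depth=[d[r,318]])[0][2].round(3))
# housing again
m=np.zeros(d.shape,bool);m[130:265,285:350]=1;m&=d>0
X=pts('top',np.argwhere(m),depth=d[m]);Q=X[(X[:,2]>.09)&(X[:,2]<.115)]
r=cv2.minAreaRect((Q[:,:2]*1000).astype(np.float32));print(r,np.median(Q[:,2]))
c=np.array(r[0])/1000; yaw=np.radians(r[2]); print('opening',c+.0425*np.array([np.cos(yaw),np.sin(yaw)]))
# inner opening x edges along lateral offset
```

```text
1042 [[ 0.47706545 -0.04916323  0.00546908]
 [ 0.61084065  0.00618737  0.09949502]
 [ 0.68720492  0.05343638  0.10698215]]
axis slope deg 1.1760625617312592 y at .57 0.006535547095265931 z top [0.07027833 0.07407409] x 0.4975297650652394 0.6450763505364112
146 [82 83 82 84 84 82 84 83 84 83] [0.691 0.014] 1.221 0.102
147 [82 81 82 83 83 83 82 82 83 82] [0.688 0.014] 1.221 0.102
148 [80 80 81 81 81 81 81 84 83 84] [0.685 0.014] 1.222 0.101
149 [81 81 81 82 81 82 82 83 82 81] [0.682 0.014] 1.221 0.101
150 [81 82 83 84 82 82 83 82 81 84] [0.679 0.014] 1.22 0.102
151 [80 81 80 80 82 81 81 81 82 82] [0.676 0.014] 1.216 0.105
152 [81 80 81 80 82 81 81 81 83 82] [0.672 0.014] 1.216 0.105
153 [82 83 84 81 82 83 83 81 83 83] [0.669 0.014] 1.218 0.103
154 [82 83 84 83 83 84 83 83 83 83] [0.666 0.014] 1.215 0.106
155 [81 82 82 82 82 82 83 82 85 83] [0.663 0.014] 1.219 0.101
156 [80 80 81 81 81 81 82 83 82 81] [0.66  0.015] 1.216 0.104
157 [81 80 80 81 80 79 73 73 74 75] [0.657 0.015] 1.218 0.101
158 [59 58 55 53 52 52 46 44 45 44] [0.653 0.015] 1.25 0.07
159 [42 40 27 15 14 17 17 12 17 15] [0.65  0.015] 1.249 0.071
160 [43 43 26 15 18 34 55 45 36 24] [0.647 0.015] 1.249 0.071
161 [ 41  43  76 200 200 203 192 166 128  91] [0.644 0.015] 1.245 0.074
162 [ 43  44  95 232 236 237 226 202 156 111] [0.641 0.015] 1.249 0.069
163 [ 43  45  96 227 179 184 177 162 137 113] [0.638 0.015] 1.248 0.07
164 [ 49  49  76 163 110 132 129 152 142 115] [0.635 0.015] 1.248 0.071
165 [ 59  67  66  92 119 138 144 162 153 132] [0.631 0.015] 1.249 0.069
((528.7236938476562, 6.0230560302734375), (342.908203125, 142.8084716796875), 1.500115990638733) 0.10162670090986684
opening [0.57120913 0.00713566]
```

View pics/crop5.png

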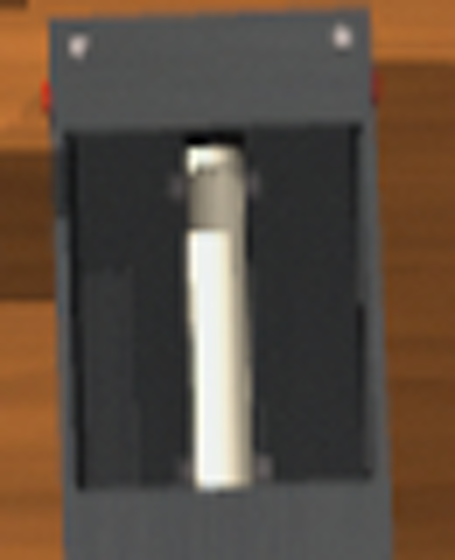

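The roller runs along the opening. Its white ends at housing x ≈ +74, and the black far cap continues under the far plate edge at crop (215,135). Its axis is at y ≈ 0.0065 with yaw about 1.2–1.5°. I'll check the exit path in 2D while moving over.

```bash
python3 - <<'E'
from h import *
show();print(delta([.606,.0077,.17],Rt(1.4)))
E
cat > path.py <<'E'
import numpy as np
# 2D clearance in housing x-z, mm. obstacles as sampled rectangles
def rect(x0,x1,z0,z1,n=60):
    xs=np.linspace(x0,x1,n);zs=np.linspace(z0,z1,n)
    return np.r_[np.c_[xs,0*xs+z0],np.c_[xs,0*xs+z1],np.c_[0*zs+x0,zs],np.c_[0*zs+x1,zs]]
plates=np.r_[rect(-213.5,-77.5,98,102,300),rect(77.5,128.5,98,102,200)]
floor=rect(-213.5,128.5,0,6,600); keel=rect(-72.5,67.5,6,47,300); ends=np.r_[rect(-213.5,-207.5,0,102,200),rect(122.5,128.5,0,102,200)]
def sd(P,cx,cz,th,a0,a1,b0,b1):
    # signed dist of points to rect: along axis a in[a0,a1], normal b in [b0,b1] 
    c,s=np.cos(th),np.sin(th);d=P-[cx,cz];a=d@[c,s];b=d@[-s,c]
    qa=np.maximum(a0-a,a-a1);qb=np.maximum(b0-b,b-b1)
    o=np.hypot(np.maximum(qa,0),np.maximum(qb,0))+np.minimum(np.maximum(qa,qb),0)
    return o.min()
def check(gx,gz,deg,s):
    """grasp at (gx,gz) on axis, s = mm from far end"""
    th=np.radians(deg)
    return dict(pl=sd(plates,gx,gz,th,s-240,s,-13,13),fl=sd(floor,gx,gz,th,s-240,s,-13,13),ke=sd(keel,gx,gz,th,s-240,s,-13,13),en=sd(ends,gx,gz,th,s-240,s,-13,13),
      fing=sd(plates,gx,gz,th,-13,13,-19,60),body=sd(plates,gx,gz,th,-43,43,54,200))
if __name__=='__main__':
    for s in (45,70):
        gx0=57-s
        print('s',s)
        for k,deg in enumerate(range(0,29,4)):
            f=deg/28
            # axis passes z at x=-75
            za=75+(72-75)*f; c,t=np.cos(np.radians(deg)),np.tan(np.radians(deg))
            # near end x moves
            xn=-183+ f*6
            gx=xn+(240-s)*c; gz=za+(gx+75)*t
            print(deg,round(gx,1),round(gz,1),{k:round(v,1) for k,v in check(gx,gz,deg,s).items()})
        for L in range(0,241,30):
            g=(gx+L*c,gz+L*np.sin(np.radians(deg)))
            print('draw',L,np.round(g,1),{k:round(v,1) for k,v in check(*g,deg,s).items()})
E
python3 path.py
```

```text
t13.95 tcp [ 0.4587 -0.2099  0.1014] yaw 2.54 tilt 0.21 z [ 0.004  0.002 -1.   ] F [ 0.3 -0.5  0. ] T [-0.03  0.01  0.  ] w 0.0557 q [ 0.59  0.39 -0.31  2.    0.16  0.77 -1.34]
(array([ 157.01435064, -210.99721756,  -67.58339816]), array([-0.11402122, -0.20892138,  1.14327551]))
s 45
0 12.0 75.0 {'pl': np.float64(10.0), 'fl': np.float64(56.0), 'ke': np.float64(15.0), 'en': np.float64(24.5), 'fing': np.float64(52.5), 'body': np.float64(35.1)}
4 12.4 80.7 {'pl': np.float64(10.5), 'fl': np.float64(48.1), 'ke': np.float64(14.7), 'en': np.float64(24.5), 'fing': np.float64(53.2), 'body': np.float64(44.0)}
8 11.8 86.3 {'pl': np.float64(11.0), 'fl': np.float64(40.3), 'ke': np.float64(14.2), 'en': np.float64(24.4), 'fing': np.float64(53.7), 'body': np.float64(50.5)}
12 10.3 91.8 {'pl': np.float64(11.3), 'fl': np.float64(32.6), 'ke': np.float64(13.7), 'en': np.float64(24.4), 'fing': np.float64(54.0), 'body': np.float64(48.3)}
16 7.9 97.0 {'pl': np.float64(11.4), 'fl': np.float64(24.8), 'ke': np.float64(13.0), 'en': np.float64(24.3), 'fing': np.float64(54.2), 'body': np.float64(45.6)}
20 4.5 10
[... 4174 characters left out ...]
(99.1)}
draw 150 [105.5 168. ] {'pl': np.float64(26.8), 'fl': np.float64(70.7), 'ke': np.float64(29.7), 'en': np.float64(53.2), 'fing': np.float64(43.1), 'body': np.float64(99.9)}
draw 180 [132.  182.1] {'pl': np.float64(32.1), 'fl': np.float64(84.8), 'ke': np.float64(43.8), 'en': np.float64(53.2), 'fing': np.float64(57.2), 'body': np.float64(107.9)}
draw 210 [158.5 196.2] {'pl': np.float64(32.1), 'fl': np.float64(98.9), 'ke': np.float64(57.9), 'en': np.float64(53.2), 'fing': np.float64(76.4), 'body': np.float64(121.7)}
draw 240 [185.  210.2] {'pl': np.float64(32.1), 'fl': np.float64(113.0), 'ke': np.float64(72.0), 'en': np.float64(53.2), 'fing': np.float64(101.0), 'body': np.float64(135.7)}
```

{"method": "drive_tool", "body": {
  "series": [
    [0, 0, -15, 0, 0, 1.1],
    [0, 0, -28, 0, 0, 0],
    [10, -13, -24, 0, 0, 0],
    [22, -30, -6, 0, 0, 0],
    [28, -38, 0, 0, 0, 0],
    [30, -40, 0, 0, 0, 0],
    [28, -38, 0, 0, 0, 0],
    [20, -26, 0, 0, 0, 0],
    [10, -12, 0, 0, 0, 0],
    [3, -4, 0, 0, 0, 0]
  ],
  "jaw": 0.3
}}

```text
t: 14.95
tcp_pos: [0.6054, -0.0014, 0.1748]
orientation: [-3.139, -0.025, 0.005]
contact_force: [0.1, -0.2, -0.1]
gripper_width: 0.0557
```

{"method": "drive_tool", "body": {
  "series": [
    [0, 0, 0, 0, 0, 0],
    [0, 0, 0, 0, 0, 0],
    [0, 0, 0, 0, 0, 0],
    [0, 0, 0, 0, 0, 0],
    [0, 0, 0, 0, 0, 0],
    [0, 0, 0, 0, 0, 0],
    [0, 0, 0, 0, 0, 0],
    [0, 0, 0, 0, 0, 0],
    [0, 0, 0, 0, 0, 0],
    [0, 0, 0, 0, 0, 0]
  ]
}}

```text
t: 15.95
tcp_pos: [0.6024, -0.0096, 0.1745]
orientation: [3.14, 0.012, -0.009]
contact_force: [0.4, -0.3, -0.3]
gripper_width: 0.0556
```

```bash
cat > fk.py <<'E'
from h import *
import itertools
from scipy.optimize import least_squares
D=[([.1472,-.6074,.2313],13.63,0,[1.2648,.4119,-.0127,1.597,.0056,1.1343,-.0822]),
([.3912,-.2395,.2306],.11,.05,[.66,.14,-.24,1.97,.05,1.03,-1.17]),
([.5684,.0253,.2314],1.82,.41,[.19,.35,-.42,1.72,.16,1.1,-1.82]),
([.5685,-.0051,.1736],.38,.2,[.23,.4,-.4,1.78,.19,.99,-1.81]),
([.5703,.0079,.121],1.39,.24,[.2,.47,-.39,1.83,.22,.88,-1.84]),
([.447,-.2227,.1937],1.35,-.31,[.64,.26,-.32,1.92,.1,.98,-1.28]),
([.4575,-.2094,.0311],2.5,.3,[.57,.5,-.28,2.05,.21,.62,-1.38]),
([.4564,-.2089,.0994],2.57,-.14,[.59,.39,-.31,2.01,.16,.77,-1.34])]
AX='zyzyzyz'
def fk(q,sg,L):
    R=Ro.identity();p=np.zeros(3)
    for i in range(7):
        if i==0:p=p+[0,0,L[0]]
        R=R*Ro.from_euler(AX[i],sg[i]*q[i]+(L[4+i] if i in(0,6) else 0))
        if i==1: p=p+R.apply([0,0,0])
        if i==2: p=p+R.apply([0,0,L[1]])
        if i==4: p=p+R.apply([0,0,L[2]])
    p=p+R.apply([0,0,L[3]])
    return p,R
def res(L,sg,D=D):
    o=[]
    for p,y,t,q in D:
        P,R=fk(q,sg,L); o+=list((P-p)*5); o+=list((R.inv()*Rt(y,t)).as_rotvec())
    return np.array(o)
if __name__=='__main__':
    best=[]
    for s in itertools.product([1,-1],repeat=5):
        sg=[-1,1,s[0],s[1],s[2],s[3],s[4]]
        for o7 in(0,1.57,3.14,-1.57):
            L0=np.array([.35,.4,.4,.3,0,0,0,0,0,0,o7])
            f=least_squares(res,L0,args=(sg,),max_nfev=30)
            best.append((f.cost,sg,o7,f.x.round(4)))
    best.sort(key=lambda b:b[0])
    for b in best[:3]:print(b)
E
python3 fk.py
python3 - <<'E'
from h import *
show();print(delta([.606,.0077,.042],Rt(1.4)))
E
```

```text
(np.float64(0.002581373540589082), [-1, 1, -1, 1, -1, 1, -1], 0, array([ 0.1909,  0.5329,  0.4481,  0.261 , -0.0852,  0.0867,  0.    ,
        0.    ,  0.    ,  0.    ,  1.4841]))
(np.float64(0.002581373540628078), [-1, 1, -1, 1, -1, 1, -1], 3.14, array([ 0.1909,  0.5329,  0.4481,  0.261 , -0.0852,  0.    ,  0.    ,
        0.    ,  0.    ,  0.    ,  1.4841]))
(np.float64(0.0025813735434927127), [-1, 1, -1, 1, -1, 1, -1], -1.57, array([ 0.1909,  0.5329,  0.4481,  0.261 , -0.0852,  0.    ,  0.    ,
        0.    ,  0.    ,  0.    ,  1.4841]))
t15.95 tcp [ 0.6024 -0.0096  0.1745] yaw 0.44 tilt -0.34 z [-0.006 -0.002 -1.   ] F [ 0.4 -0.3 -0.3] T [ 0.04 -0.04 -0.03] w 0.0556 q [ 0.21  0.46 -0.37  1.69  0.19  1.03 -1.79]
(array([  4.5063752 , -17.46200032, 132.44963485]), array([ 0.08973152,  0.34101928, -0.96321127]))
```

```bash
cat > fk2.py <<'E'
from fk import *
s=status.sense(); p,r,_=pose()
sg=[-1,1,-1,1,-1,1,-1]
def fk3(q,L):
    R=Ro.from_euler('z',-q[0]+L[4]); p=np.array([0,0,L[0]])
    R=R*Ro.from_euler('y',q[1]+L[9])*Ro.from_euler('z',-q[2]); p=p+R.apply([L[6],0,L[1]])
    R=R*Ro.from_euler('y',q[3]+L[10]); p=p+R.apply([L[7],0,0]); R=R*Ro.from_euler('z',-q[4]); p=p+R.apply([0,0,L[2]])
    R=R*Ro.from_euler('y',q[5]+L[11]); p=p+R.apply([L[8],0,0]);R=R*Ro.from_euler('z',-q[6]+L[5]); p=p+R.apply([0,0,L[3]])
    return p,R
def res3(L):
    o=[]
    for p,y,t,q in D:
        P,R=fk3(q,L); o+=list((P-p)*5); o+=list((R.inv()*Rt(y,t)).as_rotvec())
    return np.array(o+list(.003*L[6:12]))
x=r.apply([1,0,0]);D.append((p,np.degrees(np.arctan2(x[1],x[0])),np.degrees(np.arcsin(x[2])),s['joint_positions']))
f=least_squares(res3,[.19,.53,.45,.26,-.085,1.48,0,0,0,0,0,0]); LL=f.x
lo=np.array([-2.95,-.29,-1.47,.14,-1.03,.13,-2.86]);hi=np.array([2.95,1.99,1.44,2.54,4.17,1.85,2.86])
def ik(pt,R,q0,w=.02):
    g=least_squares(lambda q:np.r_[(lambda PR:np.r_[(PR[0]-pt)*5,(PR[1].inv()*R).as_rotvec()])(fk3(q,LL)),w*(q-q0)],np.clip(q0,lo+.02,hi-.02),bounds=(lo,hi)); 
    P,Rr=fk3(g.x,LL); return g.x,np.linalg.norm(P-pt),np.degrees((Rr.inv()*R).magnitude())
if __name__=='__main__':
    print(f.cost,f.x.round(3))
    O=np.array([.571,.0071,0]);y=np.radians(1.4)
    q=s['joint_positions']
    for gx,gz,t in [(35,60,0),(35,75,0),(10,75,0),(-10,75,0),(-10,85,10),(-15,92,20),(-5,108,28),(48,137,28),(101,165,28),(154,194,28),(207,222,28),(120,260,10)]:
        R=Rt(1.4,t); g=O+[gx*np.cos(y)/1e3,gx*np.sin(y)/1e3,gz/1e3]; tcp=g+R.apply([0,0,.019])
        q,e,a=ik(tcp,R,q); print(gx,gz,t,tcp.round(3),q.round(2),round(e,4),round(a,2))
E
python3 fk2.py
```

```text
0.0026179122755328444 [ 0.239  0.541  0.455  0.31  -0.083  1.488  0.007  0.     0.01  -0.009
  0.013 -0.005]
35 60 0 [0.606 0.008 0.041] [ 0.13  0.62 -0.32  1.79  0.26  0.77 -1.87] 0.0 0.01
35 75 0 [0.606 0.008 0.056] [ 0.14  0.6  -0.33  1.78  0.25  0.8  -1.86] 0.0 0.0
10 75 0 [0.581 0.007 0.056] [ 0.15  0.57 -0.33  1.85  0.25  0.77 -1.87] 0.0 0.0
-10 75 0 [0.561 0.007 0.056] [ 0.15  0.54 -0.33  1.9   0.25  0.75 -1.87] 0.0 0.0
-10 85 10 [0.564 0.007 0.066] [ 0.15  0.46 -0.32  2.01  0.28  0.53 -1.9 ] 0.0 0.01
-15 92 20 [0.563 0.007 0.074] [ 0.1   0.39 -0.24  2.14  0.33  0.29 -1.96] 0.0 0.02
-5 108 28 [0.575 0.007 0.091] [ 0.06  0.35 -0.19  2.2   0.53  0.13 -2.16] 0.0003 0.28
48 137 28 [0.628 0.008 0.12 ] [ 0.15  0.38 -0.3   2.07  0.47  0.25 -2.09] 0.0 0.02
101 165 28 [0.681 0.01  0.148] [ 0.19  0.42 -0.37  1.92  0.43  0.36 -2.03] 0.0 0.01
154 194 28 [0.734 0.011 0.177] [ 0.2   0.47 -0.4   1.77  0.4   0.48 -1.99] 0.0 0.01
207 222 28 [0.787 0.012 0.205] [ 0.19  0.52 -0.42  1.61  0.39  0.59 -1.95] 0.0 0.01
120 260 10 [0.694 0.01  0.241] [ 0.23  0.47 -0.48  1.53  0.26  1.02 -1.85] 0.0 0.02
```

{"method": "drive_tool", "body": {
  "series": [
    [2, -8, 0, 0.1, 0.3, -0.5],
    [2, -6, 0, 0, 0, -0.3],
    [0, -1, 5, 0, 0, 0],
    [0, 0, 12, 0, 0, 0],
    [0, 0, 14, 0, 0, 0],
    [0, 0, 12, 0, 0, 0],
    [0, 0, 8, 0, 0, 0],
    [0, 0, 4, 0, 0, 0],
    [0, 0, 0, 0, 0, 0],
    [0, 0, 0, 0, 0, 0]
  ]
}}

```text
t: 16.95
tcp_pos: [0.6054, 0.0074, 0.1124]
orientation: [-3.141, -0.038, 0.006]
contact_force: [0.6, 0.6, 0.4]
gripper_width: 0.0552
```

Run:
```python
from h import *
show();print(delta([.606,.0077,.042],Rt(1.4)))
```

```text
t16.95 tcp [0.6054 0.0074 0.1124] yaw 1.37 tilt -0.21 z [-0.004  0.001 -1.   ] F [0.6 0.6 0.4] T [-0.01  0.04  0.  ] w 0.0552 q [ 0.17  0.53 -0.36  1.74  0.23  0.91 -1.83]
(array([ 0.89985484, -0.27152729, 70.41163225]), array([-0.03677372,  0.21109097, -0.03146087]))
```

The joint 6 margin is slim at a 28° tool tilt. I'll grip with the tool leaning -10° relative to the roller, so the tool only needs about 18° at the end. I'm repositioning for that.

```bash
python3 - <<'E'
from h import *
p,r,s=pose()
print(delta([.5827,.0074,.1124],Rt(1.4,-10)))
E
cat >> fk2.py <<'E'
    print('lean')
    q=s['joint_positions']
    for gx,gz,t in [(15,60,0),(-10,75,0),(-25,75,0),(-25,85,10),(-28,92,20),(-15,105,28),(48,137,28),(101,165,28),(154,194,28),(207,222,28)]:
        R=Rt(1.4,t-10); g=O+[gx*np.cos(y)/1e3,gx*np.sin(y)/1e3,gz/1e3]; tcp=g+R.apply([0,0,.019])
        q,e,a=ik(tcp,R,q); print(gx,gz,t,tcp.round(3),q.round(2),round(e,4),round(a,2))
E
python3 fk2.py | sed -n '/lean/,$p'
```

```text
(array([-22.65988721,  -0.57317783,   0.09813737]), array([-0.03942369, -9.78890844, -0.02817034]))
lean
15 60 0 [0.583 0.007 0.041] [ 0.14  0.67 -0.34  1.71  0.24  0.98 -1.85] 0.0 0.0
-10 75 0 [0.558 0.007 0.056] [ 0.15  0.62 -0.35  1.77  0.23  0.97 -1.85] 0.0 0.0
-25 75 0 [0.543 0.006 0.056] [ 0.16  0.6  -0.35  1.81  0.23  0.95 -1.85] 0.0 0.0
-25 85 10 [0.546 0.006 0.066] [ 0.17  0.51 -0.35  1.93  0.24  0.75 -1.87] 0.0 0.01
-28 92 20 [0.546 0.006 0.073] [ 0.17  0.42 -0.33  2.06  0.28  0.52 -1.9 ] 0.0 0.01
-15 105 28 [0.562 0.007 0.087] [ 0.15  0.37 -0.3   2.12  0.31  0.37 -1.94] 0.0 0.01
48 137 28 [0.625 0.008 0.119] [ 0.16  0.41 -0.32  1.95  0.28  0.5  -1.9 ] 0.0 0.01
101 165 28 [0.678 0.01  0.147] [ 0.16  0.46 -0.34  1.8   0.27  0.61 -1.87] 0.0 0.01
154 194 28 [0.731 0.011 0.176] [ 0.15  0.51 -0.34  1.64  0.26  0.72 -1.86] 0.0 0.01
207 222 28 [0.784 0.012 0.204] [ 0.13  0.57 -0.35  1.47  0.26  0.83 -1.84] 0.0 0.01
```

{"method": "drive_tool", "body": {
  "series": [
    [-4, 0, 0, 0, -2, 0],
    [-6, 0, 0, 0, -3, 0],
    [-6, 0, 0, 0, -3, 0],
    [-4, 0, 0, 0, -1.5, 0],
    [-1, 0, 0, 0, -0.3, 0],
    [0, 0, 0, 0, 0, 0],
    [0, 0, 0, 0, 0, 0],
    [0, 0, 0, 0, 0, 0],
    [0, 0, 0, 0, 0, 0],
    [0, 0, 0, 0, 0, 0]
  ]
}}

```text
t: 17.95
tcp_pos: [0.586, 0.0064, 0.1182]
orientation: [3.128, 0.036, -0.27]
contact_force: [-0.2, 0.1, -0.8]
gripper_width: 0.0554
```

Run:
```python
from h import *
show();print(delta([.5827,.0074,.0418],Rt(1.4,-10)),delta([.5827,.0074,.075],Rt(1.4,-10)))
```

```text
t17.95 tcp [0.586  0.0064 0.1182] yaw 1.32 tilt -9.86 z [-0.171 -0.004 -0.985] F [-0.2  0.1 -0.8] T [ 0.   -0.24 -0.03] w 0.0554 q [ 0.16  0.59 -0.36  1.64  0.19  1.12 -1.81]
(array([ 9.84046841, -1.00625534, 75.81609988]), array([-0.03330147, -0.14408928, -0.0813742 ])) (array([ 4.15758334, -1.01713339, 43.10609072]), array([-0.03330147, -0.14408928, -0.0813742 ]))
```

{"method": "drive_tool", "body": {
  "series": [
    [0, -1, 4, 0, 0, 0],
    [1, 0, 9, 0, 0, 0],
    [1, 0, 11, 0, 0, 0],
    [1, 0, 10, 0, 0, 0],
    [1, 0, 7, 0, 0, 0],
    [0, 0, 2, 0, 0, 0],
    [0, 0, 0, 0, 0, 0],
    [0, 0, 0, 0, 0, 0],
    [0, 0, 0, 0, 0, 0],
    [0, 0, 0, 0, 0, 0]
  ]
}}

```text
t: 18.95
tcp_pos: [0.5816, 0.0074, 0.0703]
orientation: [3.128, 0.036, -0.272]
contact_force: [-0.7, -0.2, 0.4]
gripper_width: 0.0557
```

Run:
```python
from h import *
show();print(delta([.5827,.0074,.0418],Rt(1.4,-10)))
im,d=vision.grab_frame('side');save('side6.png',cv2.resize(im[120:280,240:420],None,fx=4,fy=3.7))
```

```text
t18.95 tcp [0.5816 0.0074 0.0703] yaw 1.33 tilt -9.94 z [-0.173 -0.004 -0.985] F [-0.7 -0.2  0.4] T [ 0.01 -0.19  0.01] w 0.0557 q [ 0.16  0.64 -0.35  1.68  0.22  1.04 -1.82]
(array([ 5.97030473,  0.06975996, 27.92020224]), array([-0.03391531, -0.0611686 , -0.0729387 ]))
```

View pics/side6.png

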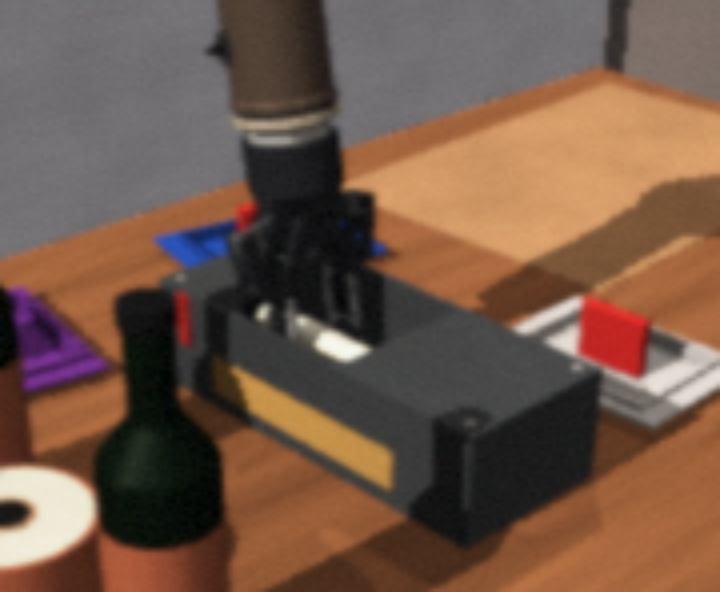

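The fingers straddle the white roller at crop (320,335), and the tray stands at crop (615,345). Down 28 mm.

{"method": "drive_tool", "body": {
  "series": [
    [1, 0, 4, 0, 0, 0],
    [1, 0, 7, 0, 0, 0],
    [2, 0, 7, 0, 0, 0],
    [1, 0, 5, 0, 0, 0],
    [1, 0, 3, 0, 0, 0],
    [0, 0, 1, 0, 0, 0],
    [0, 0, 0, 0, 0, 0],
    [0, 0, 0, 0, 0, 0],
    [0, 0, 0, 0, 0, 0],
    [0, 0, 0, 0, 0, 0]
  ]
}}

```text
t: 20.0
tcp_pos: [0.5832, 0.0075, 0.0404]
orientation: [3.128, 0.036, -0.271]
contact_force: [-1.1, 0.8, -0.4]
gripper_width: 0.0554
```

Run:
```python
from h import *
show();print(delta([.5827,.0074,.0418],Rt(1.4,-10)))
```

```text
t20.00 tcp [0.5832 0.0075 0.0404] yaw 1.32 tilt -9.91 z [-0.172 -0.004 -0.985] F [-1.1  0.8 -0.4] T [ 0.06 -0.18 -0.01] w 0.0554 q [ 0.15  0.68 -0.34  1.69  0.23  0.99 -1.84]
(array([-0.76990783,  0.09819085, -1.25449817]), array([-0.0369675 , -0.09175217, -0.07550548]))
```

Close.

{"method": "drive_tool", "body": {
  "series": [
    [0, 0, 0, 0, 0, 0],
    [0, 0, 0, 0, 0, 0],
    [0, 0, 0, 0, 0, 0],
    [0, 0, 0, 0, 0, 0],
    [0, 0, 0, 0, 0, 0],
    [0, 0, 0, 0, 0, 0],
    [0, 0, 0, 0, 0, 0],
    [0, 0, 0, 0, 0, 0],
    [0, 0, 0, 0, 0, 0],
    [0, 0, 0, 0, 0, 0]
  ],
  "jaw": -1
}}

```text
t: 21.0
tcp_pos: [0.5836, 0.0074, 0.0411]
orientation: [3.128, 0.036, -0.269]
contact_force: [0.3, -0.4, -0.1]
gripper_width: 0.0246
```

Run:
```python
from h import *
show();p,r,s=pose(); print(delta(p+[0,0,.015]),delta(p+[-.02,0,.0]))
```

```text
t21.00 tcp [0.5836 0.0074 0.0411] yaw 1.32 tilt -9.85 z [-0.171 -0.004 -0.985] F [ 0.3 -0.4 -0.1] T [ 0.07 -0.17  0.02] w 0.0246 q [ 0.15  0.68 -0.34  1.69  0.23  0.99 -1.84]
(array([-2.56554622e+00, -3.43863510e-03, -1.47789702e+01]), array([0., 0., 0.])) (array([-19.70004096,  -0.46098568,   3.41992372]), array([0., 0., 0.]))
```

Width 24.6 mm, so the roller is held (the handle also read about 1 mm low). Lifting 15 mm.

{"method": "drive_tool", "body": {
  "series": [
    [-0.4, 0, -2, 0, 0, 0],
    [-0.5, 0, -3, 0, 0, 0],
    [-0.7, 0, -4, 0, 0, 0],
    [-0.5, 0, -3, 0, 0, 0],
    [-0.4, 0, -2, 0, 0, 0],
    [-0.1, 0, -0.6, 0, 0, 0],
    [0, 0, 0, 0, 0, 0],
    [0, 0, 0, 0, 0, 0],
    [0, 0, 0, 0, 0, 0],
    [0, 0, 0, 0, 0, 0]
  ]
}}

```text
t: 22.0
tcp_pos: [0.5831, 0.0074, 0.0566]
orientation: [3.128, 0.036, -0.271]
contact_force: [-0.0, 0.4, -2.0]
gripper_width: 0.0246
```

Run:
```python
from h import *
show()
im,d=vision.grab_frame('top');save('top7.png',cv2.resize(im[140:220,270:370],None,fx=7,fy=7,interpolation=cv2.INTER_CUBIC))
im,d=vision.grab_frame('side');save('side7.png',cv2.resize(im[140:280,260:420],None,fx=4.5,fy=4,interpolation=cv2.INTER_CUBIC))
```

```text
t22.00 tcp [0.5831 0.0074 0.0566] yaw 1.33 tilt -9.89 z [-0.172 -0.004 -0.985] F [-0.   0.4 -2. ] T [ 0.05 -0.34 -0.  ] w 0.0246 q [ 0.15  0.66 -0.35  1.69  0.22  1.01 -1.83]
```

View pics/top7.png

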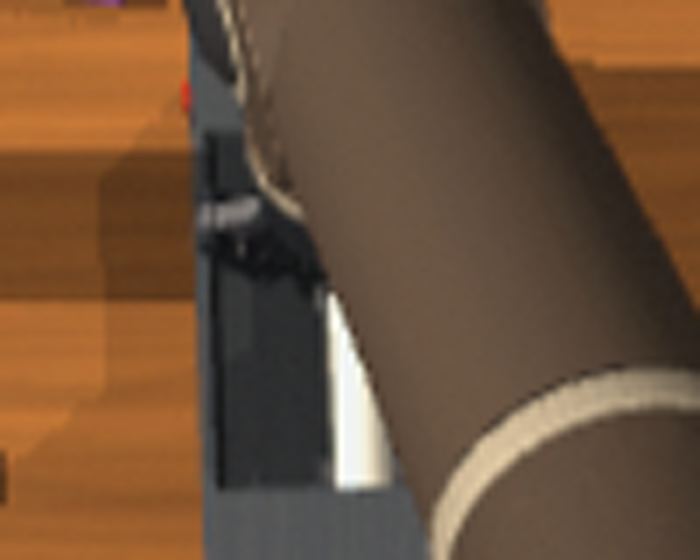

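View pics/side7.png

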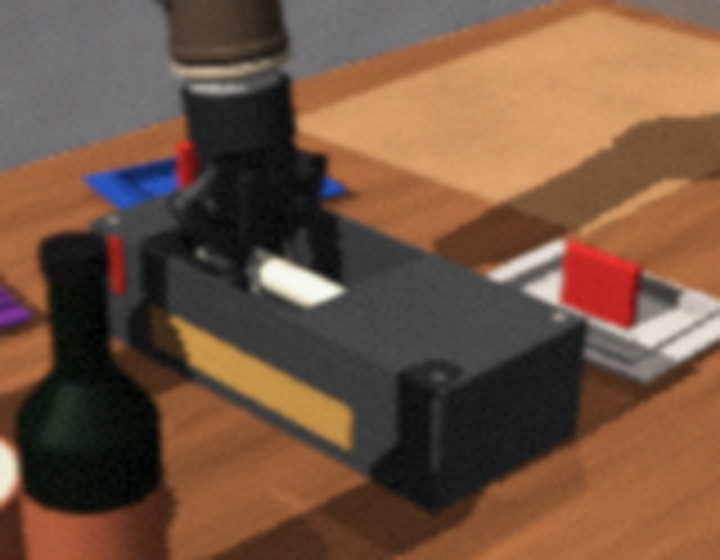

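The roller is lifted clear (weight shows in the force reading) and the gripper hides its far end from above; in the side crop it shows at (205,258). I'll shift it 27 mm back into the near bay.

{"method": "drive_tool", "body": {
  "series": [
    [-2, 0, 0.3, 0, 0, 0],
    [-4, 0, 0.7, 0, 0, 0],
    [-5, 0, 0.9, 0, 0, 0],
    [-5, 0, 0.9, 0, 0, 0],
    [-5, 0, 0.9, 0, 0, 0],
    [-4, 0, 0.7, 0, 0, 0],
    [-2, 0, 0.3, 0, 0, 0],
    [0, 0, 0, 0, 0, 0],
    [0, 0, 0, 0, 0, 0],
    [0, 0, 0, 0, 0, 0]
  ]
}}

```text
t: 23.1
tcp_pos: [0.5528, 0.0066, 0.0568]
orientation: [3.128, 0.036, -0.271]
contact_force: [-0.0, 0.9, -2.0]
gripper_width: 0.0245
```

Run:
```python
from h import *
show()
im,d=vision.grab_frame('side');save('side8.png',cv2.resize(im[165:235,270:360],None,fx=8,fy=8,interpolation=cv2.INTER_CUBIC));np.save('s8.npy',d);save('side8f.png',im)
print(finder.look_for('side','roller'),finder.look_for('side','roller_far'))
O=np.array([.571,.0071,0])
for hx in (40,50,57,65,77.5): print(hx,((proj('side',O+[hx/1e3,hx*.0244/1e3,.075])-[165,270])*8).round(0),((proj('side',O+[hx/1e3,hx*.0244/1e3+.013*.7,.075+.013*.7])-[165,270])*8).round(0))
```

```text
t23.10 tcp [0.5528 0.0066 0.0568] yaw 1.32 tilt -9.90 z [-0.172 -0.004 -0.985] F [-0.   0.9 -2. ] T [ 0.01 -0.35  0.04] w 0.0245 q [ 0.16  0.62 -0.36  1.76  0.22  0.97 -1.84]
[{'pixel': [224.9, 342.9], 'conf': 0.51}] [{'pixel': [210.0, 328.8], 'conf': 0.63}]
40 [[316. 342.]] [[303. 325.]]
50 [[307. 326.]] [[294. 308.]]
57 [[301. 315.]] [[288. 297.]]
65 [[294. 302.]] [[282. 284.]]
77.5 [[284. 282.]] [[271. 264.]]
```

View pics/side8.png

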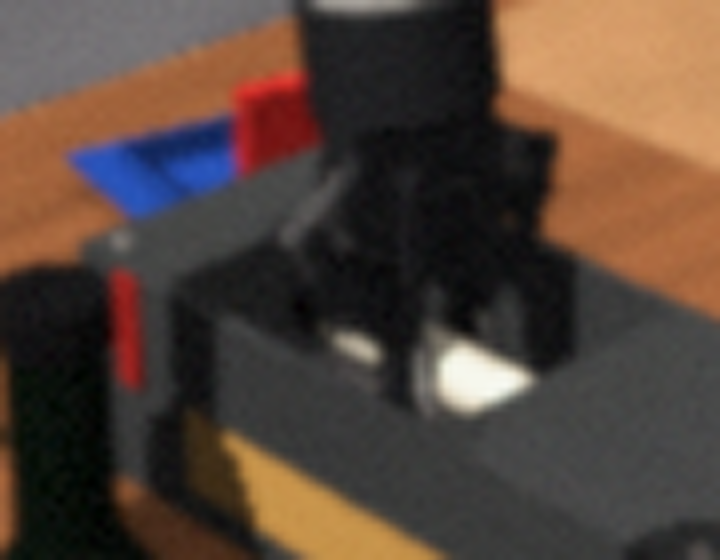

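Run:
```python
from h import *
im=cv2.cvtColor(cv2.imread('pics/side8f.png'),cv2.COLOR_BGR2RGB)
c=np.clip(im[185:220,288:335].astype(float)*4,0,255).astype(np.uint8)
save('side8e.png',cv2.resize(c,None,fx=16,fy=16,interpolation=cv2.INTER_NEAREST))
O=np.array([.571,.0071,0])
for hx in (44,50,57,65): 
    for y,z in((0,.075),(0,.088),(.013,.075),(0,.062)): print(hx,y,z,((proj('side',O+[hx/1e3,hx*.0244/1e3+y,z])-[185,288])*16).round(0))
d=np.load('s8.npy'); print(d[200:210,300:335:3].round(3))
```

```text
44 0 0.075 [[304. 384.]]
44 0 0.088 [[248. 383.]]
44 0.013 0.075 [[325. 334.]]
44 0 0.062 [[360. 385.]]
50 0 0.075 [[294. 364.]]
50 0 0.088 [[237. 363.]]
50 0.013 0.075 [[315. 315.]]
50 0 0.062 [[350. 365.]]
57 0 0.075 [[282. 341.]]
57 0 0.088 [[226. 340.]]
57 0.013 0.075 [[303. 292.]]
57 0 0.062 [[338. 343.]]
65 0 0.075 [[268. 315.]]
65 0 0.088 [[212. 314.]]
65 0.013 0.075 [[289. 266.]]
65 0 0.062 [[324. 317.]]
[[1.315 1.322 1.334 1.155 1.15  1.156 1.188 1.168 1.302 1.205 1.2   1.262]
 [1.314 1.323 1.249 1.159 1.152 1.158 1.195 1.172 1.307 1.208 1.2   1.27 ]
 [1.318 1.326 1.243 1.168 1.15  1.159 1.191 1.175 1.305 1.208 1.204 1.271]
 [1.318 1.336 1.249 1.17  1.156 1.156 1.186 1.173 1.306 1.213 1.197 1.27 ]
 [1.322 1.333 1.248 1.236 1.175 1.159 1.172 1.181 1.305 1.206 1.202 0.   ]
 [1.185 1.327 1.337 1.238 1.174 1.162 1.165 1.176 1.311 1.21  1.207 1.278]
 [1.179 1.331 1.345 1.241 1.177 1.165 1.173 1.18  1.207 1.21  1.207 1.28 ]
 [1.174 1.177 1.345 1.358 1.229 1.162 1.177 1.176 1.202 1.203 1.203 1.272]
 [1.181 1.168 1.349 1.36  1.238 1.22  1.182 1.187 1.196 1.196 1.209 1.28 ]
 [1.181 1.169 1.167 1.274 1.271 1.223 1.187 1.191 1.199 1.187 1.188 1.279]]
```

View pics/side8e.png

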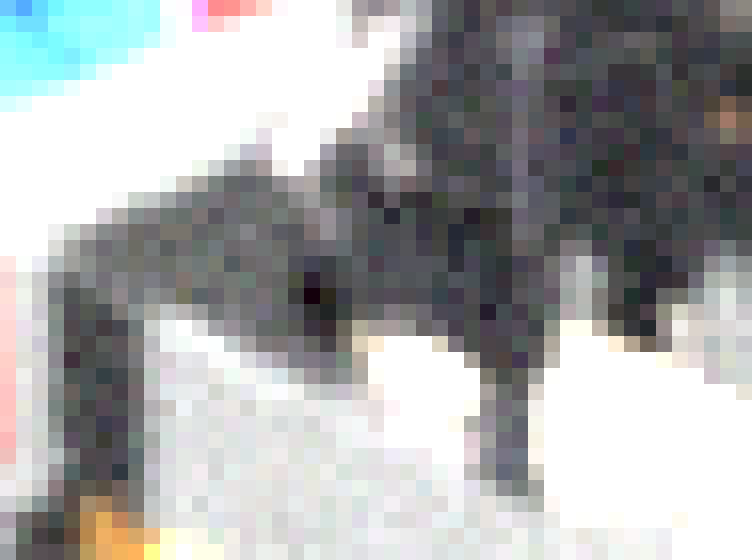

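The far cap shows up to about crop (290,290), so the far end is at housing x ≈ +59. That is close to the +57 wanted; the white edge at +44 also agrees with the commanded shift. Planning the tilt.

```bash
cat > plan.py <<'E'
from h import *
from path import check
O=np.array([.571,.0071,0]);yaw=1.35;LEAN=-9.9;S=74
c0=np.array([np.cos(np.radians(yaw)),np.sin(np.radians(yaw))])
def tcp_of(gx,gz,t):
    R=Rt(yaw,t+LEAN); return O+np.r_[gx/1e3*c0,gz/1e3]+R.apply([0,0,.019]),R
def now():
    p,r,s=pose();g=p-r.apply([0,0,.019]); x=r.apply([1,0,0]); t=np.degrees(np.arcsin(x[2]))-LEAN
    gx=(g-O)[:2]@c0*1e3; lat=(g-O)[:2]@[-c0[1],c0[0]]*1e3
    return gx,g[2]*1e3,t,lat
def report():
    gx,gz,t,lat=now(); ck=check(gx,gz,t,S); th=np.radians(t)
    print('gx %.1f gz %.1f tilt %.1f lat %.1f'%(gx,gz,t,lat),{k:round(float(v),1) for k,v in ck.items()},'near end x %.0f z %.0f far x %.0f z %.0f'%(gx-(240-S)*np.cos(th),gz-(240-S)*np.sin(th),gx+S*np.cos(th),gz+S*np.sin(th)))
def tiltpt(deg):
    f=deg/28; za=75.5-3.5*f; c,t=np.cos(np.radians(deg)),np.tan(np.radians(deg))
    xn=-181+f*20; gx=xn+(240-S)*c; return gx,za+(gx+75)*t,deg
def rows(targets):
    p,r,s=pose()
    for g in targets:
        P,R=tcp_of(*g); dd,a=delta(P,R,(p,r)); print(np.round(g,1),dd.round(1),a.round(2),{k:round(float(v),1) for k,v in check(*g,S).items()}); p,r=P,R
E
python3 - <<'E'
from plan import *
show();report();rows([tiltpt(d) for d in range(2,29,2)])
E
```

```text
t23.25 tcp [0.5528 0.0066 0.0567] yaw 1.32 tilt -9.90 z [-0.172 -0.004 -0.985] F [ 0.2  0.2 -1.8] T [ 0.01 -0.34  0.03] w 0.0245 q [ 0.16  0.62 -0.36  1.76  0.22  0.97 -1.84]
gx -15.0 gz 75.4 tilt -0.0 lat -0.0 {'pl': 9.6, 'fl': 56.4, 'ke': 15.4, 'en': 26.5, 'fing': 49.5, 'body': 33.7} near end x -181 z 75 far x 59 z 75
[-13.7  77.4   2. ] [ 1.6 -0.  -2.2] [-0.01  2.   -0.03] {'pl': 9.8, 'fl': 52.6, 'ke': 15.3, 'en': 27.5, 'fing': 49.9, 'body': 33.7}
[-12.5  79.4   4. ] [ 1.5 -0.  -2.1] [0. 2. 0.] {'pl': 10.1, 'fl': 48.8, 'ke': 15.1, 'en': 28.5, 'fing': 50.2, 'body': 33.6}
[-11.6  81.4   6. ] [ 1.4  0.  -2.1] [ 0.  2. -0.] {'pl': 10.4, 'fl': 45.1, 'ke': 14.9, 'en': 29.4, 'fing': 50.4, 'body': 33.5}
[-10.9  83.5   8. ] [ 1.2 -0.  -2.2] [0. 2. 0.] {'pl': 10.6, 'fl': 41.5, 'ke': 14.6, 'en': 30.4, 'fing': 50.4, 'body': 33.4}
[-10.4  85.6  10. ] [ 1.1  0.  -2.2] [ 0.  2. -0.] {'pl': 10.8, 'fl': 38.0, 'ke': 14.3, 'en': 31.4, 'fing': 50.3, 'body': 33.1}
[-10.1  87.8  12. ] [ 1.  -0.  -2.2] [-0.  2. -0.] {'pl': 11.0, 'fl': 34.6, 'ke': 13.9, 'en': 32.4, 'fing': 50.0, 'body': 32.9}
[-9.9 90.  
[... 302 characters left out ...]
 'fl': 24.6, 'ke': 12.7, 'en': 35.3, 'fing': 48.6, 'body': 31.8}
[-10.7  96.4  20. ] [ 0.5  0.  -2.2] [-0.  2.  0.] {'pl': 11.3, 'fl': 21.4, 'ke': 12.3, 'en': 36.3, 'fing': 47.8, 'body': 31.4}
[-11.4  98.5  22. ] [ 0.4  0.  -2.2] [ 0.  2. -0.] {'pl': 11.3, 'fl': 18.2, 'ke': 11.8, 'en': 37.3, 'fing': 47.0, 'body': 31.0}
[-12.2 100.5  24. ] [ 0.3  0.  -2.1] [0. 2. 0.] {'pl': 11.3, 'fl': 15.1, 'ke': 11.3, 'en': 38.4, 'fing': 46.0, 'body': 30.6}
[-13.2 102.4  26. ] [ 0.1 -0.  -2.1] [ 0.  2. -0.] {'pl': 11.2, 'fl': 11.9, 'ke': 10.8, 'en': 39.4, 'fing': 44.9, 'body': 30.1}
[-14.4 104.2  28. ] [ 0.   0.  -2.1] [-0.  2.  0.] {'pl': 11.1, 'fl': 8.8, 'ke': 10.2, 'en': 40.4, 'fing': 43.7, 'body': 29.7}
```

{"method": "drive_tool", "body": {
  "series": [
    [1.6, 0, -2.2, 0, 2, 0],
    [1.5, 0, -2.1, 0, 2, 0],
    [1.4, 0, -2.1, 0, 2, 0],
    [1.2, 0, -2.2, 0, 2, 0],
    [1.1, 0, -2.2, 0, 2, 0],
    [1, 0, -2.2, 0, 2, 0],
    [0.5, 0, -1.2, 0, 1, 0],
    [0, 0, 0, 0, 0, 0],
    [0, 0, 0, 0, 0, 0],
    [0, 0, 0, 0, 0, 0]
  ]
}}

```text
t: 24.25
tcp_pos: [0.563, 0.0072, 0.0701]
orientation: [-3.139, -0.036, -0.095]
contact_force: [-0.4, 0.2, -1.7]
gripper_width: 0.0239
```

Run:
```python
from plan import *
show();report();gx,gz,t,l=now();d0=round(t)
rows([tiltpt(d) for d in np.linspace(t,28,8)[1:]])
im,d=vision.grab_frame('side');save('side9.png',cv2.resize(im[165:235,270:360],None,fx=8,fy=8,interpolation=cv2.INTER_CUBIC))
```

```text
t24.25 tcp [0.563  0.0072 0.0701] yaw 1.32 tilt 3.47 z [ 0.061  0.002 -0.998] F [-0.4  0.2 -1.7] T [ 0.03  0.01 -0.04] w 0.0239 q [ 0.17  0.5  -0.35  1.93  0.27  0.69 -1.89]
gx -9.2 gz 89.0 tilt 13.4 lat 0.2 {'pl': 11.5, 'fl': 32.0, 'ke': 13.2, 'en': 33.8, 'fing': 50.5, 'body': 32.8} near end x -171 z 51 far x 63 z 106
[-10.   91.6  15.5] [ 0.1  0.3 -2.6] [-0.03  2.09 -0.03] {'pl': 11.2, 'fl': 28.8, 'ke': 13.3, 'en': 34.1, 'fing': 49.3, 'body': 32.3}
[-10.2  93.8  17.6] [ 0.7 -0.  -2.3] [ 0.    2.09 -0.  ] {'pl': 11.3, 'fl': 25.4, 'ke': 12.8, 'en': 35.1, 'fing': 48.7, 'body': 31.9}
[-10.6  96.   19.6] [ 0.6  0.  -2.3] [ 0.    2.09 -0.  ] {'pl': 11.3, 'fl': 22.0, 'ke': 12.4, 'en': 36.2, 'fing': 48.0, 'body': 31.5}
[-11.3  98.2  21.7] [ 0.4  0.  -2.3] [-0.    2.09  0.  ] {'pl': 11.3, 'fl': 18.6, 'ke': 11.9, 'en': 37.2, 'fing': 47.1, 'body': 31.1}
[-12.1 100.3  23.8] [ 0.3 -0.  -2.2] [0.   2.09 0.  ] {'pl': 11.3, 'fl': 15.3, 'ke': 11.4, 'en': 38.3, 'fing': 46.1, 'body': 30.6}
[-13.2 102.3  25.9] [ 0.2 -0.  -2.2] [-0.    2.09  0.  ] {'pl': 11.2, 'fl': 12.1, 'ke': 10.8, 'en': 39.3, 'fing': 45.0, 'body': 30.1}
[-14.4 104.2  28. ] [ 0.   0.  -2.2] [-0.    2.09  0.  ] {'pl': 11.1, 'fl': 8.8, 'ke': 10.2, 'en': 40.4, 'fing': 43.7, 'body': 29.7}
```

View pics/side9.png

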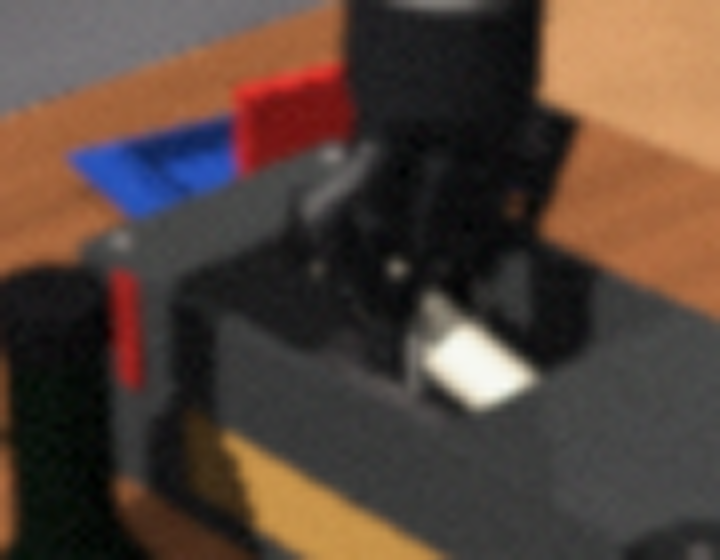

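The roller is slanting up inside the opening (crop (475,360)), with forces near zero. I'll continue to 28°.

{"method": "drive_tool", "body": {
  "series": [
    [0.1, 0, -2.6, 0, 2, 0],
    [0.7, 0, -2.3, 0, 2.1, 0],
    [0.6, 0, -2.3, 0, 2.1, 0],
    [0.4, 0, -2.3, 0, 2.1, 0],
    [0.3, 0, -2.2, 0, 2.1, 0],
    [0.2, 0, -2.2, 0, 2.1, 0],
    [0, 0, -1.6, 0, 1.6, 0],
    [0, 0, 0, 0, 0, 0],
    [0, 0, 0, 0, 0, 0],
    [0, 0, 0, 0, 0, 0]
  ]
}}

```text
t: 25.3
tcp_pos: [0.5641, 0.0076, 0.0845]
orientation: [-3.099, -0.035, -0.484]
contact_force: [0.0, 0.2, -1.4]
gripper_width: 0.0243
```

Run:
```python
from plan import *
show();report();gx,gz,t,l=now()
im,d=vision.grab_frame('side');save('side10.png',cv2.resize(im[155:235,270:360],None,fx=8,fy=7,interpolation=cv2.INTER_CUBIC))
```

```text
t25.30 tcp [0.5641 0.0076 0.0845] yaw 1.26 tilt 17.76 z [ 0.305  0.009 -0.952] F [ 0.   0.2 -1.4] T [ 0.03  0.37 -0.  ] w 0.0243 q [ 0.12  0.38 -0.28  2.14  0.39  0.36 -2.02]
gx -12.6 gz 102.6 tilt 27.7 lat 0.6 {'pl': 13.0, 'fl': 8.0, 'ke': 8.5, 'en': 41.8, 'fing': 44.7, 'body': 28.5} near end x -160 z 26 far x 53 z 137
```

View pics/side10.png

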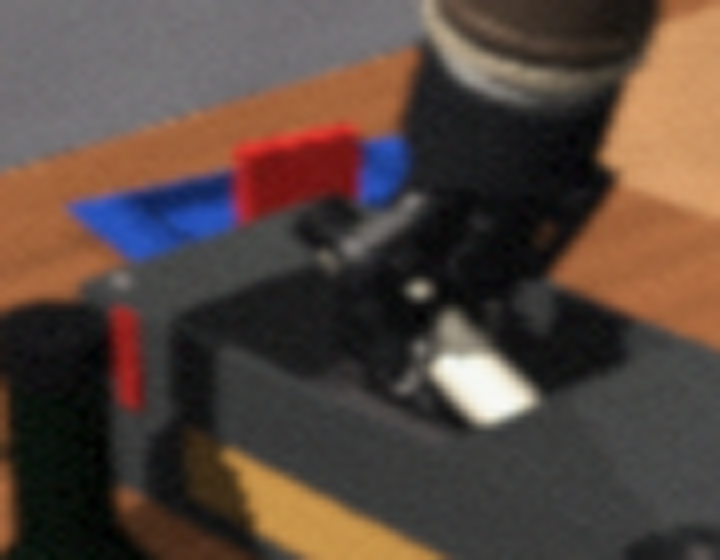

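Run:
```python
from plan import *
for x,z in((53,137),(40,130)): print(x,z,((proj('side',O+np.r_[x/1e3*c0,z/1e3])-[155,270])*[7,8]).round())
gx,gz,t,l=now();th=np.radians(28)
print([check(gx-1+L*np.cos(th),gz+2+L*np.sin(th),28,S) for L in (0,20,40,60)])
rows([(gx-1+L*np.cos(th),gz+2+L*np.sin(th),28) for L in (0,20,40,60)])
```

```text
53 137 [[216. 318.]]
40 130 [[240. 340.]]
[{'pl': np.float64(11.151107551362415), 'fl': np.float64(9.260457037495701), 'ke': np.float64(10.226577498372311), 'en': np.float64(41.31573356874097), 'fing': np.float64(44.75111918370838), 'body': np.float64(30.169278727106366)}, {'pl': np.float64(11.151107551362418), 'fl': np.float64(18.64907141057659), 'ke': np.float64(10.226577498372315), 'en': np.float64(58.72308516719416), 'fing': np.float64(52.97337308591267), 'body': np.float64(43.591629314148925)}, {'pl': np.float64(11.151107551362418), 'fl': np.float64(28.038291516965803), 'ke': np.float64(10.226577498372315), 'en': np.float64(53.430934448411605), 'fing': np.float64(36.90457895332615), 'body': np.float64(60.74763298771817)}, {'pl': np.float64(11.151107551362408), 'fl': np.float64(37.42766149098843), 'ke': np.float64(10.226577498372318), 'en': np.float64(53.21141463438005), 'fing': np.float64(26.790252692822303), 'body': np.float64(79.24846800386013)}]
[-13.5 104.7  28. ] [-0.2  0.7 -2.2] [-0.09  0.32 -0.08] {'pl': 11.2, 'fl': 9.3, 'ke': 10.2, 'en': 41.3, 'fing': 44.8, 'body': 30.2}
[  4.1 114.1  28. ] [19.7 -0.  -3.4] [0. 0. 0.] {'pl': 11.2, 'fl': 18.6, 'ke': 10.2, 'en': 58.7, 'fing': 53.0, 'body': 43.6}
[ 21.8 123.4  28. ] [19.7 -0.  -3.4] [0. 0. 0.] {'pl': 11.2, 'fl': 28.0, 'ke': 10.2, 'en': 53.4, 'fing': 36.9, 'body': 60.7}
[ 39.5 132.8  28. ] [19.7  0.  -3.4] [0. 0. 0.] {'pl': 11.2, 'fl': 37.4, 'ke': 10.2, 'en': 53.2, 'fing': 26.8, 'body': 79.2}
```

The black far cap at crop (325,228) is within about 2 mm of the prediction at (318,216), so the roller hasn't slipped. Drawing out along the axis.

{"method": "drive_tool", "body": {
  "series": [
    [0, 0.5, -2, 0, 0.3, 0],
    [4, 0, -0.7, 0, 0, 0],
    [7, 0, -1.2, 0, 0, 0],
    [9, 0, -1.5, 0, 0, 0],
    [9, 0, -1.5, 0, 0, 0],
    [9, 0, -1.5, 0, 0, 0],
    [8, 0, -1.4, 0, 0, 0],
    [5, 0, -0.9, 0, 0, 0],
    [2, 0, -0.4, 0, 0, 0],
    [0, 0, 0, 0, 0, 0]
  ]
}}

```text
t: 26.35
tcp_pos: [0.6174, 0.0081, 0.1144]
orientation: [-3.096, -0.033, -0.494]
contact_force: [-0.3, -0.0, -1.4]
gripper_width: 0.0244
```

Run:
```python
from plan import *
show();report();gx,gz,t,l=now()
th=np.radians(28)
# line through (-75,72)
for L in (0,40,80,120):
    x=gx+L*np.cos(th); rows([(x,72.5+(x+75)*np.tan(th),28)])
```

```text
t26.35 tcp [0.6174 0.0081 0.1144] yaw 1.19 tilt 18.14 z [ 0.311  0.009 -0.95 ] F [-0.3 -0.  -1.4] T [ 0.03  0.36 -0.  ] w 0.0244 q [ 0.15  0.4  -0.32  2.    0.34  0.47 -1.96]
gx 40.5 gz 132.5 tilt 28.0 lat -0.2 {'pl': 12.0, 'fl': 37.0, 'ke': 9.3, 'en': 52.5, 'fing': 25.9, 'body': 79.6} near end x -106 z 54 far x 106 z 167
[ 40.5 133.9  28. ] [ 0.4 -0.1 -1.3] [-0.12 -0.04 -0.15] {'pl': 10.7, 'fl': 38.5, 'ke': 10.7, 'en': 53.7, 'fing': 27.0, 'body': 80.7}
[ 75.8 152.7  28. ] [39.8 -0.2 -8.2] [-0.12 -0.04 -0.15] {'pl': 10.7, 'fl': 57.3, 'ke': 16.3, 'en': 53.7, 'fing': 28.1, 'body': 99.5}
[111.1 171.5  28. ] [ 79.2  -0.4 -15. ] [-0.12 -0.04 -0.15] {'pl': 32.5, 'fl': 76.0, 'ke': 35.0, 'en': 53.7, 'fing': 46.6, 'body': 101.4}
[146.4 190.2  28. ] [118.7  -0.5 -21.9] [-0.12 -0.04 -0.15] {'pl': 32.5, 'fl': 94.8, 'ke': 53.8, 'en': 53.7, 'fing': 67.1, 'body': 115.7}
```

{"method": "drive_tool", "body": {
  "series": [
    [6, 0, -2, 0, 0, -0.1],
    [12, 0, -2.2, 0, 0, 0],
    [16, 0, -2.8, 0, 0, 0],
    [18, 0, -3.2, 0, 0, 0],
    [18, 0, -3.2, 0, 0, 0],
    [18, 0, -3.2, 0, 0, 0],
    [16, 0, -2.8, 0, 0, 0],
    [10, 0, -1.8, 0, 0, 0],
    [5, 0, -0.9, 0, 0, 0],
    [0, 0, 0, 0, 0, 0]
  ]
}}

```text
t: 27.35
tcp_pos: [0.7313, 0.0106, 0.177]
orientation: [-3.096, -0.037, -0.494]
contact_force: [0.3, -1.1, -1.3]
gripper_width: 0.024
```

Run:
```python
from plan import *
show();report()
im,d=vision.grab_frame('side');save('side11.png',im)
```

```text
t27.35 tcp [0.7313 0.0106 0.177 ] yaw 1.33 tilt 18.13 z [ 0.311  0.01  -0.95 ] F [ 0.3 -1.1 -1.3] T [0.06 0.39 0.01] w 0.0240 q [ 0.16  0.5  -0.35  1.66  0.3   0.71 -1.87]
gx 154.4 gz 195.1 tilt 28.0 lat -0.3 {'pl': 33.0, 'fl': 99.6, 'ke': 58.6, 'en': 54.2, 'fing': 74.0, 'body': 120.5} near end x 8 z 117 far x 220 z 230
```

View pics/side11.png

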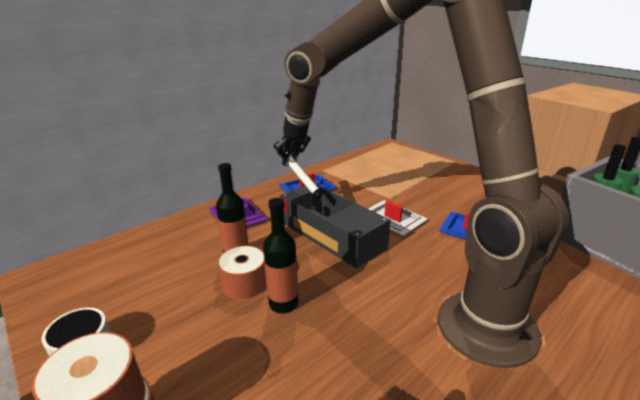

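The roller is out on the slant at side (302,175), and the tray, bottles and label roll are undisturbed. Raising it and levelling somewhat.

{"method": "drive_tool", "body": {
  "series": [
    [2, 0, -6, 0, 0, 0],
    [4, 0, -11, 0, 0, 0],
    [5, 0, -15, 0, 0, 0],
    [5, 0, -16, 0, -1, 0],
    [5, 0, -16, 0, -2, 0],
    [5, 0, -16, 0, -2, 0],
    [4, 0, -13, 0, -2, 0],
    [3, 0, -9, 0, -2, 0],
    [1, 0, -4, 0, -1, 0],
    [0, 0, 0, 0, 0, 0]
  ]
}}

```text
t: 28.4
tcp_pos: [0.7305, 0.0107, 0.3002]
orientation: [-3.13, -0.041, -0.212]
contact_force: [0.3, -1.1, -2.7]
gripper_width: 0.0243
```

{"method": "drive_tool", "body": {
  "series": [
    [0, 0, 0, 0, 0, 0],
    [0, 0, 0, 0, 0, 0],
    [0, 0, 0, 0, 0, 0],
    [0, 0, 0, 0, 0, 0],
    [0, 0, 0, 0, 0, 0],
    [0, 0, 0, 0, 0, 0],
    [0, 0, 0, 0, 0, 0],
    [0, 0, 0, 0, 0, 0],
    [0, 0, 0, 0, 0, 0],
    [0, 0, 0, 0, 0, 0]
  ]
}}

```text
t: 29.4
tcp_pos: [0.7288, 0.0105, 0.2997]
orientation: [-3.13, -0.041, -0.212]
contact_force: [0.8, 0.1, -1.0]
gripper_width: 0.0244
```

Run:
```python
from plan import *
show();report();print(status.sense()['dq'].round(4))
im,d=vision.grab_frame('side');save('side12.png',im)
for n in('roller','roller_near','roller_far'):
    for r in finder.look_for('side',n)[:2]:
        k=np.array(r['pixel']).round().astype(int); print(n,r,pts('side',[r['pixel']],depth=[d[k[0],k[1]]]))
m=finder.regions_of('side','roller')[0]['pixels']&(d>0)
X=pts('side',np.argwhere(m),depth=d[m]);print(np.percentile(X,[2,50,98],axis=0).round(3))
im,d=vision.grab_frame('top');save('top12.png',im)
m=np.zeros(d.shape,bool);m[180:260,360:430]=1;m&=(d>0)&(im.min(2)>120)
X=pts('top',np.argwhere(m),depth=d[m]); print('tray',np.percentile(X,[2,50,98],axis=0).round(3))
```

```text
t29.40 tcp [0.7288 0.0105 0.2997] yaw 1.50 tilt 7.74 z [ 0.135  0.006 -0.991] F [ 0.8  0.1 -1. ] T [-0.01  0.08 -0.03] w 0.0244 q [ 0.16  0.5  -0.37  1.33  0.21  1.21 -1.77]
gx 155.3 gz 318.5 tilt 17.6 lat -0.4 {'pl': 169.7, 'fl': 249.8, 'ke': 208.8, 'en': 183.4, 'fing': 195.5, 'body': 254.9} near end x -3 z 268 far x 226 z 341
[-0.0006  0.0003  0.0002  0.0008  0.0005 -0.0003 -0.0002]
roller {'pixel': [138.7, 300.8], 'conf': 0.97} [[0.64724828 0.01952627 0.29030461]]
roller_near {'pixel': [137.1, 304.1], 'conf': 0.88} [[0.63444315 0.01691124 0.29798604]]
roller_far {'pixel': [137.0, 308.1], 'conf': 0.6} [[0.62335315 0.0106059  0.29964444]]
[[0.57  0.001 0.267]
 [0.631 0.015 0.296]
 [0.717 0.022 0.327]]
tray [[ 0.371 -0.279 -0.001]
 [ 0.458 -0.243  0.009]
 [ 0.548 -0.048  0.756]]
```

View pics/side12.png

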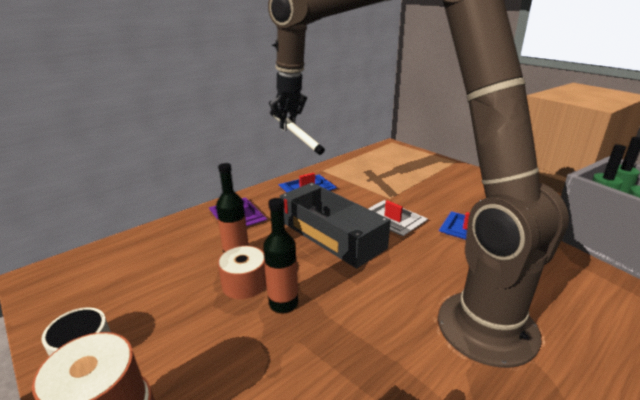

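View pics/top12.png

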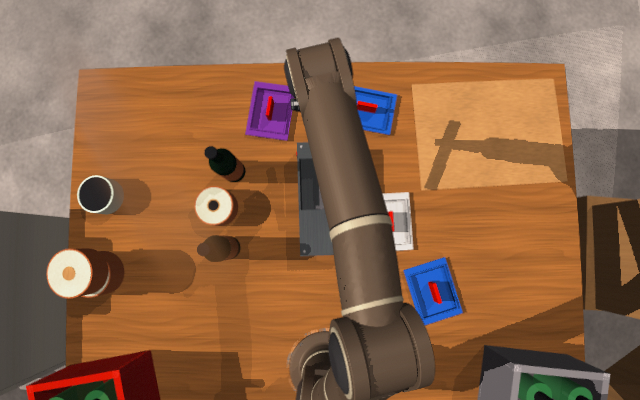

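The roller is held in the air at side (304,137), with the lowest point measured at about z 0.26, while 0.152 is needed. The tray stands flat on the bench at side (215,395), top (222,398), and the bottles and label roll haven't moved. Handing in.

```bash
python3 -c "
from h import *
print(job_done())"
```

```text
the job is handed in; nothing more can be done
None
```

The job is done and handed in at about 29.6 s of the 61 s allowed; it reports no verdict.

- **Tray:** I lifted the silver tray by its red handle and stood it upright on the bench at about (0.457, -0.209), clear of the housing. The nearer edge of its flange is about 7 cm from the housing's side. The last pictures show it upright, though the arm partly hid it from the top camera.
- **Roller:** I lifted it 15 mm, shifted it about 30 mm into the near bay and tilted its far end up to 28°. I then drew it out along its own axis, with a planned clearance of at least 8 mm. Every force reading stayed within about 4 N, so I saw no sign of forcing.
- **Final state:** The gripper holds the roller at a 24.4 mm opening with the arm at rest. By arm geometry its lowest point is at about z 0.255, and the camera depth gave 0.267. The 5 cm requirement needs z 0.152.
- **Left alone:** The bottles and label roll look unmoved in both cameras.

**Disagreements:** In the last side picture the finder placed "roller_far" and "roller_near" both near the roller's middle, so I used the depth region and the arm pose instead. The gripper reads about 1 mm under the nominal widths, 11.1 mm for the 12 mm handle and 24.4 mm for the 26 mm roller.

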